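# Put a drive pulley away in the indexing parts carousel

### The job

Push the parts carousel round by its finger posts until the bin with the yellow clip stands under the window of the dust cover, then press the red lock lever fully home without forcing it, so that its tooth drops into a notch of the lock ring; if it stops half-way, nudge the wheel a few millimetres one way or the other and press again. With the wheel locked, take the loose cream pulley and put it into that bin through the window, letting go only just above the cover. Leave the other loose parts where they are.

Things in the scene. Friction and masses are not known exactly. Their poses are not given: they have to be found in the camera images.
- carousel: Fixed round parts carousel, 196 mm across, 57 mm high (71 mm at the nut on its axis). Origin: on the wheel's axis at bench level. Counting anticlockwise from above from its +x axis, the window is at 180 degrees (its -x side), the lock lever at 252 degrees. A smoked clear fixed cover (radius 73 mm, z = 54 to 57 mm) lies over the wheel's bins, open only at the window.
- wheel_axis (a point): Fixed point on the wheel's axis, at the height of its rim's upper face (z = 24 mm). The wheel turns endlessly either way and stays where it is left; about 2 N at a post moves it. It has five bins of 72 degrees in a grey ring wall (outer radius 72 mm, top z = 52 mm, foam floors z = 27 mm) and outside that a flat rim, its outer 10 mm (radius 88 to 98 mm) a separate aluminium lock ring.
- post_circle (a point): Fixed point over the rim, 85 mm from the wheel's axis, at 144 degrees, z = 35 mm. Five steel finger posts, 8 mm thick, z = 24 to 46 mm, stand on the rim at this radius, each exactly in line with a divider between bins: with a bin exactly under the window they are at 0, 72, 144, 216 and 288 degrees.
- notch_place (a point): Fixed point under the raised lever's tooth, 93 mm from the wheel's axis, at 252 degrees, z = 24 mm. The lock ring has five 10 mm wide notches, 72 degrees apart. The ring is clamped round the wheel by hand, so all five notches may stand up to 8 mm to the same side of their bins' middles: with a bin exactly under the window its notch can miss the tooth by that much, either way, and must be felt for.
- window_centre (a point): Fixed point in the middle of the loading window (a 64 degree sector of the cover, from the hub at radius 18 mm to the outside), at the height of the cover's upper face (z = 57 mm), 47 mm from the wheel's axis; straight below it is the middle of the bin that stands under the window, its floor 30 mm lower.
- window_mark (a point): Fixed point on the middle line of the window, 73.5 mm from the wheel's axis, z = 46 mm: where a clip in the very middle of its bin's wall is when that bin is exactly under the window.
- yellow_clip_top (a point): Top of the yellow clip (17 mm wide, 20 mm high) on the outside of its bin's wall, 73.5 mm from the wheel's axis; turns with the wheel. Pushed on by hand, it sits up to 6 mm to either side of the bin's middle: it tells which bin, not its exact position. Its bin is empty; the others have blue, green, white and black clips and hold stored parts.
- index_lever (a joint): Lock lever: 0 = raised (may start up to 0.06 lower), 0.42 rad = fully home, tooth in a notch; grows as the red pad is pressed. Stops at about 0.28 if the 8 mm round tooth meets the rim beside a notch; within 4 mm of the notch's middle the tooth slips in and turns the wheel true. Stays where it is left; 3 N on the pad moves it, 15 N lets the tooth slip in, over 40 N is forcing it.
- pad_top (a point): Middle of the upper face of the lever's red ribbed thumb pad (26 x 24 mm), 112 mm from the wheel's axis in the lever's direction, about 57 mm above the bench when raised and 41 mm when home; it goes almost straight down. The lever's level hinge is 38 mm farther out.
- lever_pad: The red thumb pad itself (fixed to the lever; its origin is on the lever's hinge).
- cream_pulley_centre (a point): Centre of the loose cream (pale yellow) two-step drive pulley, 24 mm in diameter, 20 mm high, about 40 g, standing upright on the bench; 10 mm above its underside, z along its axis.
- cream_pulley: The same cream pulley, origin at the centre of its underside. Between the loose parts and the carousel, a little farther back, stands a record player with 115 mm high posts, and over the back of the bench (x over 0.62 m) a shelf at z = 0.53 m: carry the pulley round in front of them.
- white_pulley_centre (a point): Centre of a loose white pulley of the same size (24 mm in diameter, 20 mm high); to be left alone.
- counterweight_centre (a point): Centre of a loose grey tone-arm counterweight (34 mm in diameter, 20 mm high); to be left alone.

How it is judged:
On the way, in this order (a step that is already met when the one before it is completed fails the run):
1. the bin with the yellow clip is turned under the window (horizontal distance between yellow_clip_top and window_mark below 0.02 m and not (value of joint index_lever above 0.36 rad)), for 0.2 s.
2. the lock lever is pressed fully home with that bin under the window (horizontal distance between yellow_clip_top and window_mark below 0.02 m and value of joint index_lever above 0.36 rad), for 0.2 s.
3. the cream pulley is in that bin and let go (all of step 2 and horizontal distance between cream_pulley_centre and window_centre below 0.03 m and height (world z) of cream_pulley_centre below 0.046 m and contact force between the fingers and cream_pulley below 0.05 N), for 0.2 s.
At the end, for the whole second after the job is handed in: The yellow clip is within 20 mm of the middle of the window, the lock lever is home (over 0.36 rad), and the cream pulley lies at rest in the bin under the window: within 30 mm of the window's middle, its centre lower than 46 mm above the bench, not touched by the fingers (all of step 3 and linear speed of cream_pulley below 0.02 m/s).
It fails at once if the lock lever is forced (pad pressed with more than 40 N) (contact force between anything else and lever_pad above 40 N).
It fails at once if the cream pulley is dropped from a height (falls unheld faster than 1.1 m/s) (linear speed of cream_pulley above 1.1 m/s and contact force between the fingers and cream_pulley below 0.05 N).
It fails at once if the white pulley is moved more than 25 mm (distance of white_pulley_centre from where it was at the start of the episode above 0.025 m).
It fails at once if the counterweight is moved more than 25 mm (distance of counterweight_centre from where it was at the start of the episode above 0.025 m).
It also fails if it takes over 72 s, if anything falls off the work surface, if the arm or the gripper's body presses on something with over 40 N, if the wrist force passes 120 N, or if a joint passes its speed limit or range.

### The arm

A 6-joint arm with a two-finger parallel gripper is mounted at the origin on a cart in front of the work surface, level with it; the furniture and walls round the work are solid. World frame = base frame: x ahead of the robot, y to its left, z up, the work surface at z = 0. Lengths are in m, angles in rad, forces in N, time in s.
With the tool pointing down it reaches from about 0.35 to 0.875 m from the base axis. Payload 4.2 kg.
Tool frame: the origin (TCP) lies on the centre line of the jaws, within the pads' length; the fingertips stand 22 mm ahead of it and the grasp point (between the pads) lies 3 mm ahead of it (manip.tip_reach is the distance from the TCP to the fingertips, in m); z points along the fingers, y is the line along which they close (so a half turn about z gives the same grasp; the last joint's range is limited). The gripper opens to 85 mm and grips with 20 to 120 N. Pads are 22 mm wide; open, the fingers measure 114 mm over their backs; the gripper's body (76 mm by 85 mm) begins 54 mm behind the grasp point. The pads swing forward as they close: fully open they stand 13 mm farther back than shut.
Start: joints at [-1.073, 0.385, 0.008, 0, -1.194, -0.259], TCP at [0.148, -0.607, 0.225] pointing down, gripper open.
Joint ranges: [-3.14, 3.14], [-1.21, 2.06], [-1.07, 1.41], [-3.16, 2.05], [-2.99, -0.16], [-3.1, 3.1]. Speed limits (rad/s): [2.79, 2.79, 3.14, 3.14, 3.14, 3.14].

### API

Orientations are given as a rotation vector (axis times angle).
In Python, from bench import sensors, eyes, workorder, manip gives the robot as it stands.
- The arm moves only by the tool step_arm, never from a script. Its arguments are lists of equal length, an entry for each row: "dp": the shift along the tool's x, y, z in mm, a list of three; "rot": the turn, a rotation vector about the tool's x, y, z in degrees, a list of three; "grip": the finger opening in mm, from 0 to 85.4. A call has 1 to 10 rows; each row is the pose to reach, as a shift and turn from the pose commanded when the call began, along the tool's axes at that moment; what a row does not reach only later rows make up. A row lasts 1/12 s, in which the tool goes at most 41.7 mm and 7.16 degrees, less where a joint would pass 70% of its speed; a pose out of reach is approached as far as the arm can. A call with a gripper value outside its range is refused whole. The fingers move at their own pace and stop on an object; the grip force is fixed at half the most. Time passes only in rows, so rows that repeat a pose let the fingers close. It gives the time, the measured TCP pose, the force, the opening and the grip force at its end, in the units of the state.
- sensors.get_obs(): the state, without advancing time (a new reading comes with each control period).
- eyes.get_image(name): name is "scene" or "side" or "wrist"; returns a dict with "pixels" (400x640x3 uint8, red, green, blue), "depth" (400x640 float32, m along the optical axis (not along the pixel's ray), 0 where there is no reading), "K" (3x3 intrinsics, pixels), "k1" (the pictures are not rectified: a ray, as slopes to the right and down, at radius r is drawn at 1 + k1 r^2 times it, then the intrinsics apply), "cam_to_world" (4x4, takes a point from camera to world coordinates). Camera axes: x right, y down, z forward; pixel columns grow to the right and rows downward; lengths in m; the calibration is good to about 2 mm. A picture is of the moment at which its call begins.
- workorder.sign_off(): hands the job in; it is judged then, once.
The state is a dict: "clock": time; "joint_positions": joint angles; "qvel": joint speeds; "tau": joint torques, N m; "eef_pos": TCP position; "eef_rot": TCP orientation; "ft_force": force on the tool from outside, world axes, zero at the start; "torque": the same for the moment, N m; "opening": finger opening in m; "gripper_force": force on a finger pad.
Only numpy, scipy, OpenCV 4.12 (cv2) and the standard library are available. Lean on these libraries where they do the work, as an engineer would, in place of code of your own. Each camera call takes 0.05 s, during which the arm holds its last target. There are 200 camera calls.

## Working session

There is one attempt and no reset: what is moved stays moved. The work goes in short steps, Python scripts to look and compute and a tool call to move; the robot and the scene stay as the last step left them, time stands still between calls to the robot, and variables do not carry over. Pictures are saved under pics/ and viewed, at most 10 in all, crops included, and the job is handed in when it is done.

Besides the shell and the picture viewer there is one more tool, called after "Emit:" as name(argument=value, ...), one argument or row to a line, values as JSON. step_arm: Moves the arm, as the interface text tells. Its arguments: {"type":"object","properties":{"dp":{"type":"array"},"rot":{"type":"array"},"grip":{"type":"array"}},"required":["dp","rot","grip"]}

```bash
mkdir -p pics; cat > h.py <<'E'
import numpy as np, cv2
from bench import sensors, eyes, workorder, manip
from scipy.spatial.transform import Rotation as R
def rays(im,uv):
    K=im["K"];d=np.array([im["k1"],0,0,0,0.])
    p=cv2.undistortPoints(np.array(uv,float).reshape(-1,1,2),K,d).reshape(-1,2)
    return np.c_[p,np.ones(len(p))]
def onplane(im,uv,z):
    T=im["cam_to_world"];r=rays(im,uv)@T[:3,:3].T;o=T[:3,3]
    return o+r*((z-o[2])/r[:,2])[:,None]
def bydepth(im,uv):
    T=im["cam_to_world"];r=rays(im,uv)
    d=np.array([im["depth"][int(v),int(u)] for u,v in uv])
    return (r*d[:,None])@T[:3,:3].T+T[:3,3]
def save(im,n): cv2.imwrite("pics/"+n,im["pixels"][:,:,::-1])
def cloud(im):
    v,u=np.mgrid[0:400,0:640];uv=np.c_[u.ravel(),v.ravel()]
    T=im["cam_to_world"];r=rays(im,uv)*im["depth"].reshape(-1,1)
    return (r@T[:3,:3].T+T[:3,3]).reshape(400,640,3)
E
python3 - <<'E'
from h import *
for n in("scene","side"):
    im=eyes.get_image(n);save(im,n+"0.png");print(n,im["cam_to_world"].round(3).tolist(),im["K"][0,0])
o=sensors.get_obs();print(o)
print(R.from_rotvec(o["eef_rot"]).as_matrix().round(3), manip.tip_reach)
E
```

```text
scene [[0.438, -0.487, 0.756, -0.425], [-0.899, -0.218, 0.38, -0.435], [-0.02, -0.846, -0.533, 0.676], [0.0, 0.0, 0.0, 1.0]] 376.61503243483884
side [[0.896, -0.223, 0.383, 0.005], [-0.444, -0.446, 0.777, -0.923], [-0.002, -0.867, -0.499, 0.684], [0.0, 0.0, 0.0, 1.0]] 452.5056491210185
{'clock': 0.1, 'joint_positions': array([-1.07342533e+00,  3.85509654e-01,  6.72217092e-03, -4.35631317e-04,
       -1.19402565e+00, -2.58593633e-01]), 'qvel': array([ 0.00039483, -0.00149476,  0.00347416,  0.00255773,  0.0019569 ,
       -0.00094693]), 'tau': array([-7.71407449e-04, -3.93318844e+01,  1.88930833e+01,  4.19794813e+00,
       -2.53565406e-03, -1.35335092e-06]), 'eef_pos': array([ 0.14769608, -0.60672369,  0.22389702]), 'eef_rot': array([ 0.37388562, -3.11889275, -0.00317871]), 'ft_force': array([-0.29098082,  0.6276517 , -0.03607435]), 'torque': array([-0.02617165, -0.01446547,  0.02412376]), 'gripper_force': 0.0, 'opening': 0.08529103820692613}
[[-0.972 -0.236 -0.001]
 [-0.236  0.972  0.002]
 [ 0.     0.002 -1.   ]] 0.022
```

View pics/scene0.png

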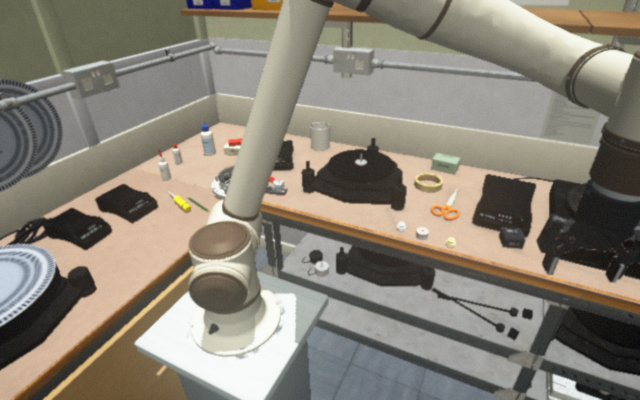

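View pics/side0.png

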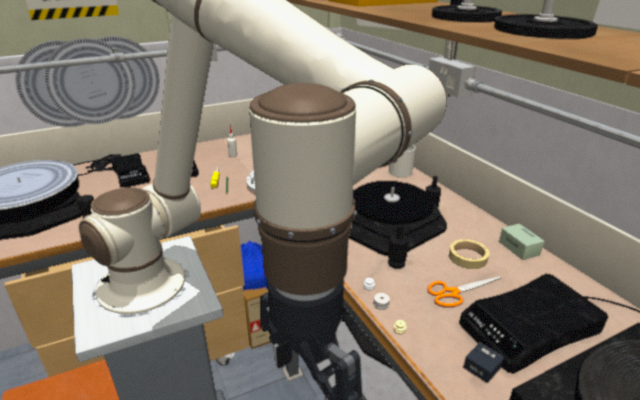

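The scene view shows the white pulley at (401,226), the counterweight at (422,232) and the cream pulley at (451,241). The carousel is mostly hidden behind the upper arm near (245,183). In the side view the cream pulley is at (400,327) and the carousel is again hidden.

```bash
python3 - <<'E'
from h import *
a=eyes.get_image("scene");b=eyes.get_image("side")
print(onplane(a,[(401,226),(422,232),(451,241),(218,186),(275,186),(247,178)],0.015).round(3))
print(onplane(b,[(369,284),(382,299),(400,327)],0.015).round(3))
for im in(a,b):
    P=cloud(im);h=cv2.cvtColor(im["pixels"],cv2.COLOR_RGB2HSV)
    m=((h[...,0]>20)&(h[...,0]<34)&(h[...,1]>70)&(h[...,2]>150)).astype(np.uint8)
    n,l,s,c=cv2.connectedComponentsWithStats(m)
    for i in range(1,n):
        if s[i,4]>8: print(c[i].round(1),s[i,4],np.median(P[l==i],0).round(3))
    m=((abs(h[...,0].astype(int)-90)>=82)&(h[...,1]>130)&(h[...,2]>90)).astype(np.uint8)
    n,l,s,c=cv2.connectedComponentsWithStats(m)
    for i in range(1,n):
        if s[i,4]>8: print("red",c[i].round(1),s[i,4],np.median(P[l==i],0).round(3))
P=cloud(a);print(P[170:200:4,212:290:6].round(2).tolist()[3])
E
python3 -c "
import cv2;i=cv2.imread('pics/scene0.png')[120:220,140:300];cv2.imwrite('pics/c1.png',cv2.resize(i,None,fx=5,fy=5,interpolation=2))"
```

```text
[[ 0.466 -0.245  0.015]
 [ 0.462 -0.307  0.015]
 [ 0.455 -0.389  0.015]
 [ 0.431  0.399  0.015]
 [ 0.512  0.215  0.015]
 [ 0.52   0.339  0.015]]
[[ 0.469 -0.254  0.015]
 [ 0.467 -0.31   0.015]
 [ 0.453 -0.398  0.015]]
[428.2 182.4] 146 [ 0.731 -0.265  0.022]
[181.7 202.7] 161 [0.292 0.435 0.018]
[449.4 243.8] 33 [ 0.449 -0.387  0.009]
[188.2 271.4] 11 [ 0.138  0.296 -0.096]
[179.1 279.2] 18 [ 0.101  0.296 -0.095]
[169.6 287.8] 13 [ 0.061  0.297 -0.095]
[155.7 300.5] 41 [ 0.01   0.296 -0.095]
red [234.4 141.4] 72 [0.704 0.529 0.051]
red [174.4 145.4] 13 [0.536 0.689 0.073]
red [270.9 178.8] 19 [0.494 0.215 0.051]
[361.    2.1] 14 [0.682 0.179 0.561]
[367.4   1.1] 10 [0.702 0.181 0.562]
[96.8  9.8] 32 [0.063 0.836 0.514]
[112.7  10.1] 96 [0.113 0.837 0.51 ]
[57.1 11.8] 36 [-0.056  0.836  0.518]
[70.5 11.3] 34 [-0.017  0.837  0.516]
[83.8 10.6] 31 [0.023 0.839 0.514]
[30.8 10.8] 18 [-0.133  0.839  0.527]
[43.6 12.9] 34 [-0.097  0.838  0.516]
[214.3 178.6] 119 [0.296 0.423 0.017]
[469.8 240.2] 13 [ 0.79  -0.233  0.024]
[468.9 252.4] 207 [ 0.745 -0.28   0.023]
[398.6 328.5] 70 [ 0.451 -0.396  0.01 ]
red [254.7 325.1] 69 [ 0.372  0.387 -0.637]
[[0.47, 0.46, -0.0], [0.41, 0.38, 0.05], [0.41, 0.35, 0.05], [0.1, 0.04, 0.29], [0.09, 0.01, 0.3], [0.09, 0.0, 0.3], [0.09, -0.01, 0.3], [0.1, -0.02, 0.3], [0.11, -0.03, 0.3], [0.13, -0.03, 0.29], [0.49, 0.21, 0.05], [0.51, 0.2, 0.04], [0.57, 0.22, -0.0]]
```

View pics/c1.png

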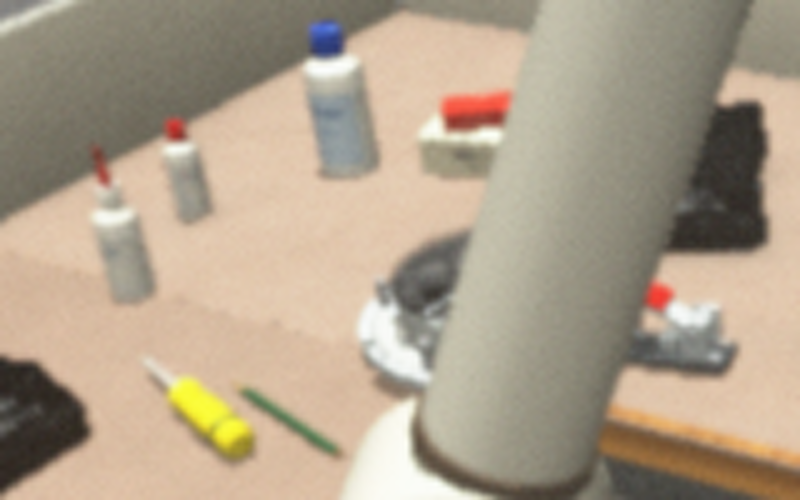

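The crop shows the carousel's near-left edge at scene (220,188) and the red pad with its hinge block at (271,179). The upper arm hides the rest. I'll swing the arm over there for a wrist view.

Emit:
step_arm(
  dp=[
    [-316, 201, -170],
    [-316, 201, -170],
    [-316, 201, -170],
    [-316, 201, -170],
    [-316, 201, -170],
    [-316, 201, -170],
    [-316, 201, -170],
    [-316, 201, -170],
    [-316, 201, -170],
    [-316, 201, -170],
  ],
  rot=[
    [0, 0, 0],
    [0, 0, 0],
    [0, 0, 0],
    [0, 0, 0],
    [0, 0, 0],
    [0, 0, 0],
    [0, 0, 0],
    [0, 0, 0],
    [0, 0, 0],
    [0, 0, 0],
  ],
  grip=[60, 40, 30, 30, 30, 30, 30, 30, 30, 30],
)

```text
clock: 1.03
eef_pos: [0.4085, -0.3353, 0.3962]
eef_rot: [-0.375, 3.118, -0.001]
ft_force: [-0.2, 0.0, 0.9]
opening: 0.0301
gripper_force: 0.0
```

Emit:
step_arm(
  dp=[
    [-94, 389, 0],
    [-94, 389, 0],
    [-94, 389, 0],
    [-94, 389, 0],
    [-94, 389, 0],
    [-94, 389, 0],
    [-94, 389, 0],
    [-94, 389, 0],
    [-94, 389, 0],
    [-94, 389, 0],
  ],
  rot=[
    [0, 0, 0],
    [0, 0, 0],
    [0, 0, 0],
    [0, 0, 0],
    [0, 0, 0],
    [0, 0, 0],
    [0, 0, 0],
    [0, 0, 0],
    [0, 0, 0],
    [0, 0, 0],
  ],
  grip=[0, 0, 0, 0, 0, 0, 0, 0, 0, 0],
)

```text
clock: 1.87
eef_pos: [0.4059, 0.0659, 0.3949]
eef_rot: [-0.378, 3.118, 0.001]
ft_force: [-0.4, 0.5, -0.3]
opening: -0.0001
gripper_force: 0.0
```

Emit:
step_arm(
  dp=[
    [-35, 146, 0],
    [-35, 146, 0],
    [-35, 146, 0],
    [-35, 146, 0],
    [-35, 146, 0],
  ],
  rot=[
    [0, 0, 0],
    [0, 0, 0],
    [0, 0, 0],
    [0, 0, 0],
    [0, 0, 0],
  ],
  grip=[0, 0, 0, 0, 0],
)

```text
clock: 2.28
eef_pos: [0.4058, 0.2171, 0.3936]
eef_rot: [0.381, -3.117, 0.001]
ft_force: [0.7, 0.1, -0.1]
opening: 0.0001
gripper_force: 0.0
```

```bash
python3 - <<'E'
from h import *
im=eyes.get_image("wrist");save(im,"w1.png");print(im["cam_to_world"].round(3).tolist(),sensors.get_obs()["eef_pos"])
np.savez("w1.npz",**im)
for n in("scene","side"): save(eyes.get_image(n),n+"1.png")
E
```

```text
[[-0.241, 0.923, 0.3, 0.329], [0.971, 0.229, 0.074, 0.198], [-0.0, 0.309, -0.951, 0.543], [0.0, 0.0, 0.0, 1.0]] [0.40573064 0.21521255 0.39389133]
```

View pics/w1.png

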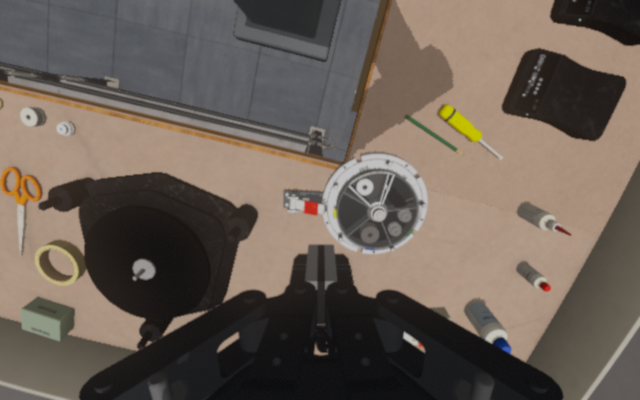

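The wrist view shows the whole carousel, with the nut at (378,213), the red pad at (311,208) and the hinge block at (292,202). The yellow clip is on the left edge near (335,212), close to the lever. I'll measure these and take an enlarged crop.

```bash
python3 - <<'E'
from h import *
im=dict(np.load("w1.npz"));px=im["pixels"];h=cv2.cvtColor(px,cv2.COLOR_RGB2HSV).astype(int)
roi=np.zeros((400,640),bool);roi[145:260,275:435]=1
P=cloud(im)
c=onplane(im,[(378,213)],.071)[0];print("nut",c.round(4))
# white rim fit: pixels projected to z=.024, points at bright, far radius
m=roi&(h[...,1]<40)&(h[...,2]>150)
v,u=np.nonzero(m);Q=onplane(im,np.c_[u,v],.024)
d=np.hypot(*(Q[:,:2]-c[:2]).T);a=np.degrees(np.arctan2(*(Q[:,:2]-c[:2]).T[::-1]))
E=[]
for k in range(-180,180,8):
    s=(abs(a-k-4)<4)&(d<.125)
    if s.sum()>3: E.append(Q[s][np.argmax(d[s]),:2])
E=np.array(E);
from scipy.optimize import least_squares
f=least_squares(lambda p:np.hypot(*(E-p[:2]).T)-p[2],[*c[:2],.098],loss="soft_l1",f_scale=.002);print("rim fit",f.x.round(4),len(E))
C=f.x[:2]
def comp(name,m,z):
    n,l,s,cc=cv2.connectedComponentsWithStats((m&roi).astype(np.uint8))
    for i in range(1,n):
        if s[i,4]>4:
            q=onplane(im,[cc[i]],z)[0];e=q[:2]-C
            print(name,cc[i].round(1),s[i,4],q.round(4),"r %.4f ang %.1f"%(np.hypot(*e),np.degrees(np.arctan2(e[1],e[0]))),"zdepth",np.median(P[l==i][:,2]).round(3))
comp("red",((h[...,0]<8)|(h[...,0]>172))&(h[...,1]>130)&(h[...,2]>90),.056)
comp("yel",(h[...,0]>20)&(h[...,0]<34)&(h[...,1]>100)&(h[...,2]>120),.046)
s=px[145:260,275:435];cv2.imwrite("pics/w1c.png",cv2.resize(s,None,fx=5,fy=5,interpolation=2)[:,:,::-1])
E
```

```text
nut [0.475  0.3341 0.071 ]
rim fit [0.4789 0.3374 0.0984] 45
red [310.5 207.4] 163 [0.4978 0.2219 0.056 ] r 0.1170 ang -80.7 zdepth 0.055
yel [335.  213.2] 24 [0.5014 0.2671 0.046 ] r 0.0738 ang -72.2 zdepth 0.049
```

View pics/w1c.png

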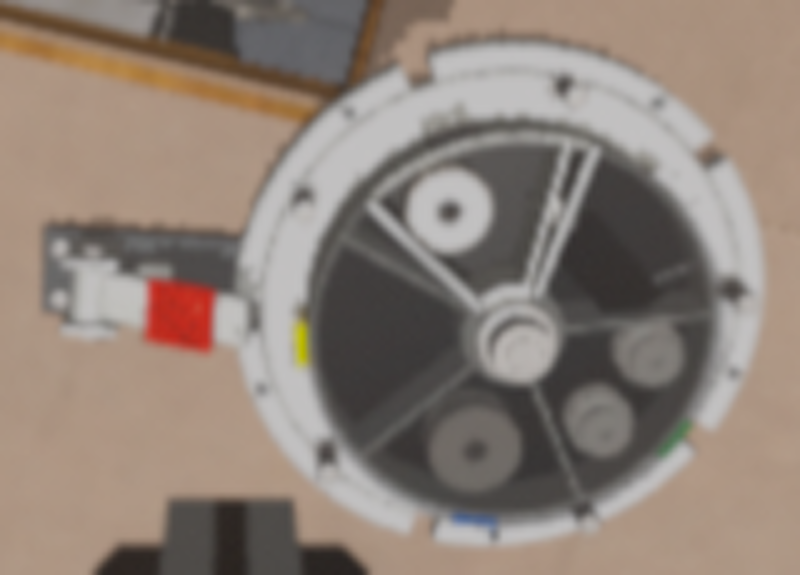

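The crop shows five post tops at about (568,85), (302,192), (325,455), (587,515) and (735,290). There are notches at (418,62), (710,152), (700,437) and (422,525). The window sector lies between divider edges (375,205) and (590,150). The yellow clip at (302,343) is close to the lever direction.

```bash
python3 - <<'E'
from h import *
im=dict(np.load("w1.npz"));C=np.array([.477,.336])
def f(n,pts,z):
    uv=np.array(pts)/5.+[275,145]-.4
    for q in onplane(im,uv,z):
        e=q[:2]-C;print(n,q.round(4),"r %.3f ang %.1f"%(np.hypot(*e),np.degrees(np.arctan2(e[1],e[0]))%360))
f("post",[(566,86),(302,192),(325,455),(587,513),(735,290)],.046)
f("notch",[(420,66),(708,154),(696,437),(424,521)],.024)
f("wcorner",[(375,205),(592,150)],.057)
f("pad",[(181,315)],.056)
f("hinge",[(90,300)],.05)
f("clip",[(302,343)],.046)
f("nut",[(519,342)],.071)
E
```

```text
post [0.3907 0.33   0.046 ] r 0.086 ang 184.0
post [0.448 0.253 0.046] r 0.088 ang 250.7
post [0.5416 0.2863 0.046 ] r 0.081 ang 322.4
post [0.5411 0.3869 0.046 ] r 0.082 ang 38.5
post [0.4454 0.4106 0.046 ] r 0.081 ang 112.9
notch [0.3992 0.2839 0.024 ] r 0.094 ang 213.8
notch [0.4045 0.393  0.024 ] r 0.092 ang 141.8
notch [0.51   0.4258 0.024 ] r 0.096 ang 69.8
notch [0.5688 0.3348 0.024 ] r 0.092 ang 359.2
wcorner [0.4438 0.2768 0.057 ] r 0.068 ang 240.7
wcorner [0.4079 0.3422 0.057 ] r 0.069 ang 174.9
pad [0.4981 0.2224 0.056 ] r 0.116 ang 280.5
hinge [0.5025 0.1906 0.05  ] r 0.148 ang 279.9
clip [0.5015 0.2671 0.046 ] r 0.073 ang 289.6
nut [0.4748 0.3348 0.071 ] r 0.003 ang 209.6
```

View pics/side1.png

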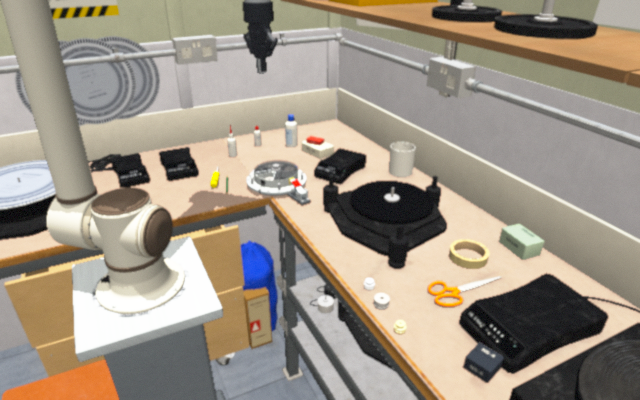

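The side view confirms the carousel is in the back-left area with open space around it. From the post pentagon and nut, the axis is about (0.4745, 0.3345), the posts are at 37.7° mod 72, and the notches sit about 4° clockwise of the bin middles. The lever is at about 281° and the window at 209°. The wheel needs about −77°, so I'll cage the post at 183° and carry it round.

Emit:
step_arm(
  dp=[
    [-7, 117, 274],
    [-7, 117, 274],
    [-7, 117, 274],
    [-7, 117, 274],
    [-7, 117, 274],
    [-7, 117, 274],
    [-7, 117, 274],
    [-7, 117, 274],
    [-7, 117, 274],
  ],
  rot=[
    [0, 0, 6],
    [0, 0, 10.8],
    [0, 0, 10.8],
    [0, 0, 10.8],
    [0, 0, 10.8],
    [0, 0, 10.8],
    [0, 0, 10.8],
    [0, 0, 10.8],
    [0, 0, 10.8],
  ],
  grip=[30, 30, 30, 30, 30, 30, 30, 30, 30],
)

```text
clock: 3.18
eef_pos: [0.3848, 0.3268, 0.119]
eef_rot: [0.078, -3.138, 0.008]
ft_force: [0.1, 0.8, 0.7]
opening: 0.0301
gripper_force: 0.0
```

```bash
python3 - <<'E'
from h import *
o=sensors.get_obs();print(o["eef_pos"],R.from_rotvec(o["eef_rot"]).as_matrix().round(3).tolist(),o["joint_positions"].round(2),o["opening"])
im=eyes.get_image("wrist");save(im,"w2.png");np.savez("w2.npz",**im)
E
```

```text
[0.38477466 0.32678994 0.11902513] [[-0.999, -0.05, -0.003], [-0.05, 0.999, -0.005], [0.003, -0.005, -1.0]] [ 1.03  0.29 -0.43  0.   -0.86 -2.55] 0.03012504263132701
```

View pics/w2.png

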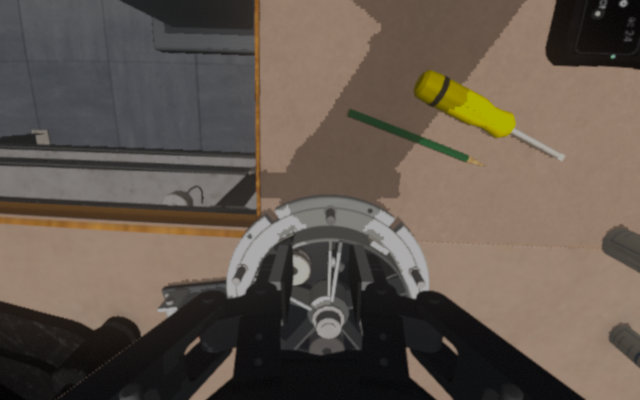

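The close view shows the target post at (330,215), right ahead between the fingers, with neighbours at (242,272) and (408,270). Joint 6 at −2.55 would run out of range on the arc, so I'll give the tool a half turn first.

Emit:
step_arm(
  dp=[
    [0, 0, 0],
    [0, 0, 0],
    [0, 0, 0],
    [0, 0, 0],
    [0, 0, 0],
    [0, 0, 0],
    [0, 0, 0],
    [0, 0, 0],
    [0, 0, 0],
    [0, 0, 0],
  ],
  rot=[
    [0, 0, -7],
    [0, 0, -14],
    [0, 0, -21],
    [0, 0, -28],
    [0, 0, -35],
    [0, 0, -42],
    [0, 0, -49],
    [0, 0, -56],
    [0, 0, -63],
    [0, 0, -70],
  ],
  grip=[30, 30, 30, 30, 30, 30, 30, 30, 30, 30],
)

```text
clock: 4.07
eef_pos: [0.3869, 0.3288, 0.1246]
eef_rot: [-1.869, 2.518, 0.003]
ft_force: [0.5, 0.4, 0.8]
opening: 0.03
gripper_force: 0.0
```

Emit:
step_arm(
  dp=[
    [0, 0, 0],
    [0, 0, 0],
    [0, 0, 0],
    [0, 0, 0],
    [0, 0, 0],
    [0, 0, 0],
    [0, 0, 0],
    [0, 0, 0],
    [0, 0, 0],
    [0, 0, 0],
  ],
  rot=[
    [0, 0, -7],
    [0, 0, -14],
    [0, 0, -21],
    [0, 0, -28],
    [0, 0, -35],
    [0, 0, -42],
    [0, 0, -49],
    [0, 0, -56],
    [0, 0, -63],
    [0, 0, -70],
  ],
  grip=[30, 30, 30, 30, 30, 30, 30, 30, 30, 30],
)

```text
clock: 4.9
eef_pos: [0.3869, 0.3288, 0.1246]
eef_rot: [-2.975, 0.991, -0.003]
ft_force: [0.7, -0.5, 0.5]
opening: 0.0302
gripper_force: 0.0
```

Emit:
step_arm(
  dp=[
    [0, 0, 0],
    [0, 0, 0],
    [0, 0, 0],
    [0, 0, 0],
    [0, 0, 0],
    [0, 0, 0],
    [0, 0, 0],
  ],
  rot=[
    [0, 0, -7],
    [0, 0, -14],
    [0, 0, -21],
    [0, 0, -28],
    [0, 0, -35],
    [0, 0, -40],
    [0, 0, -40],
  ],
  grip=[30, 30, 30, 30, 30, 30, 30],
)

```text
clock: 5.48
eef_pos: [0.3868, 0.3288, 0.1243]
eef_rot: [-3.136, -0.079, -0.006]
ft_force: [-0.2, -0.1, 0.3]
opening: 0.03
gripper_force: 0.0
```

```bash
python3 - <<'E'
from h import *
o=sensors.get_obs();M=R.from_rotvec(o["eef_rot"]).as_matrix();print(o["clock"],o["eef_pos"],M.round(3).tolist(),o["joint_positions"].round(2))
im=dict(np.load("w2.npz"))
print(onplane(im,[(330,211),(242,268),(408,267)],.046).round(4), onplane(im,[(327,318)],.071).round(4))
C=np.array([.4745,.3345])
t=np.radians(183.1);tgt=np.r_[C+.09*np.array([np.cos(t),np.sin(t)]),.05];print(M.T@(tgt-o["eef_pos"])*1e3)
E
```

```text
5.4833 [0.38682314 0.32881481 0.12433848] [[0.999, 0.051, 0.004], [0.051, -0.999, 0.005], [0.004, -0.005, -1.0]] [ 1.03  0.29 -0.42  0.   -0.86  0.6 ]
[[0.3854 0.3339 0.046 ]
 [0.4409 0.2621 0.046 ]
 [0.4326 0.4032 0.046 ]] [[0.468  0.3358 0.071 ]]
[-2.45023736 -0.56784022 74.33273613]
```

```bash
python3 - <<'E'
from h import *
from scipy.optimize import least_squares
def fit(im,px,roi,name):
    h=cv2.cvtColor(px,cv2.COLOR_RGB2HSV).astype(int);v0,v1,u0,u1=roi
    m=np.zeros(h.shape[:2],bool);m[v0:v1,u0:u1]=(h[v0:v1,u0:u1,1]<30)&(h[v0:v1,u0:u1,2]>140)
    v,u=np.nonzero(m);Q=onplane(im,np.c_[u,v],.024)[:,:2];c=np.array([.474,.335])
    d=np.hypot(*(Q-c).T);a=np.degrees(np.arctan2(*(Q-c).T[::-1]))
    E=[]
    for k in range(-180,180,8):
        s=(abs(a-k-4)<4)&(d<.108)&(d>.08)
        if s.sum()>1:E.append(Q[s][np.argmax(d[s])])
    E=np.array(E);f=least_squares(lambda p:np.hypot(*(E-p[:2]).T)-p[2],[*c,.098],loss="soft_l1",f_scale=.002);print(name,f.x.round(4),len(E))
    r=(((h[...,0]<8)|(h[...,0]>172))&(h[...,1]>120)&(h[...,2]>90));r2=np.zeros_like(r);r2[v0:v1,u0:u1]=r[v0:v1,u0:u1]
    n,l,s,cc=cv2.connectedComponentsWithStats(r2.astype(np.uint8))
    for i in range(1,n):
        if s[i,4]>5:print("red",cc[i],s[i,4],onplane(im,[cc[i]],.056).round(4))
im=eyes.get_image("side");px=cv2.imread("pics/side1.png")[:,:,::-1].copy()
fit(im,px,(150,212,235,315),"side")
im=eyes.get_image("scene");px=cv2.imread("pics/scene1.png")[:,:,::-1].copy()
fit(im,px,(150,215,205,300),"scene")
E
python3 -c "
import cv2;import numpy as np
a=cv2.resize(cv2.imread('pics/scene1.png')[140:220,190:310],None,fx=5,fy=3.7,interpolation=2);b=cv2.resize(cv2.imread('pics/side1.png')[145:215,225:325],(600,296),interpolation=2);cv2.imwrite('pics/c2.png',np.vstack([a,b]))"
```

```text
side [0.4756 0.3292 0.1005] 37
red [295.75 182.9 ] 40 [[0.4947 0.2101 0.056 ]]
scene [0.4716 0.3341 0.0992] 34
red [270.1875  178.34375] 32 [[0.491  0.2172 0.056 ]]
```

View pics/c2.png

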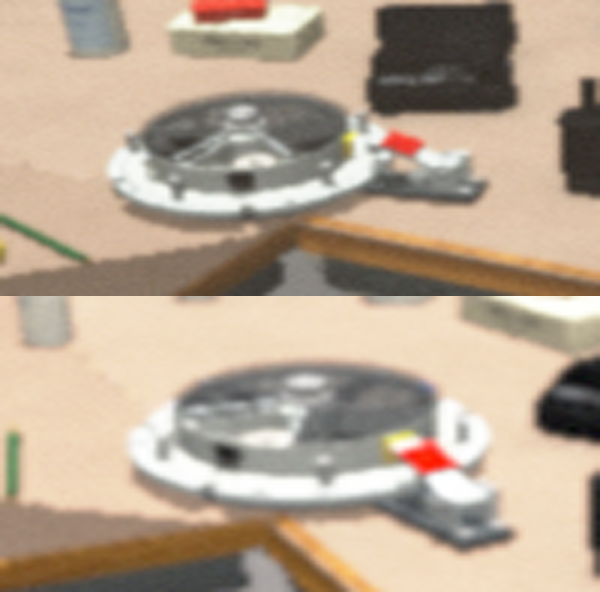

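Both crops (scene on top, side below) confirm an axis near (0.474, 0.333) and posts clear of other things. I'll descend round the post and cage it.

Emit:
step_arm(
  dp=[
    [-2, 0, 25],
    [-2, 0, 50],
    [-2, 0, 65],
    [-2, 0, 74],
    [-2, 0, 74],
    [-2, 0, 74],
    [-2, 0, 74],
    [-2, 0, 74],
  ],
  rot=[
    [0, 0, 0],
    [0, 0, 0],
    [0, 0, 0],
    [0, 0, 0],
    [0, 0, 0],
    [0, 0, 0],
    [0, 0, 0],
    [0, 0, 0],
  ],
  grip=[30, 30, 30, 30, 30, 22, 15, 11],
)

```text
clock: 6.25
eef_pos: [0.3839, 0.3292, 0.0482]
eef_rot: [-3.138, -0.079, -0.003]
ft_force: [0.1, -0.2, -0.3]
opening: 0.011
gripper_force: 0.0
```

Emit:
step_arm(
  dp=[
    [0.2, -6.3, 0],
    [0.9, -12.5, 0],
    [2, -18.7, 0],
    [3.5, -24.8, 0],
    [5.4, -30.8, 0],
    [7.8, -36.6, 0],
    [10.5, -42.3, 0],
    [13.7, -47.7, 0],
    [17.2, -52.9, 0],
    [21.1, -57.9, 0],
  ],
  rot=[
    [0, 0, 4],
    [0, 0, 8],
    [0, 0, 12],
    [0, 0, 16],
    [0, 0, 20],
    [0, 0, 24],
    [0, 0, 28],
    [0, 0, 32],
    [0, 0, 36],
    [0, 0, 40],
  ],
  grip=[11, 11, 11, 11, 11, 11, 11, 11, 11, 11],
)

```text
clock: 7.08
eef_pos: [0.4018, 0.3881, 0.048]
eef_rot: [-2.975, 1.004, -0.001]
ft_force: [0.8, 0.1, -0.0]
opening: 0.0108
gripper_force: 0.0
```

Emit:
step_arm(
  dp=[
    [0.2, -6.3, 0],
    [0.9, -12.5, 0],
    [2, -18.7, 0],
    [3.5, -24.8, 0],
    [5.4, -30.8, 0],
    [7.8, -36.6, 0],
    [10.5, -42.3, 0],
    [13.7, -47.7, 0],
    [17.2, -52.9, 0],
    [19.6, -56, 0],
  ],
  rot=[
    [0, 0, 4],
    [0, 0, 8],
    [0, 0, 12],
    [0, 0, 16],
    [0, 0, 20],
    [0, 0, 24],
    [0, 0, 28],
    [0, 0, 32],
    [0, 0, 36],
    [0, 0, 38.5],
  ],
  grip=[11, 11, 11, 11, 11, 11, 11, 11, 11, 11],
)

```text
clock: 7.92
eef_pos: [0.4517, 0.4209, 0.048]
eef_rot: [-2.477, 1.929, 0.0]
ft_force: [-0.1, 0.2, -0.5]
opening: 0.0107
gripper_force: 0.0
```

Emit:
step_arm(
  dp=[
    [0, 0, 0],
    [0, 0, 0],
    [0, 0, -30],
    [0, 0, -70],
    [0, 0, -100],
    [0, 0, -100],
  ],
  rot=[
    [0, 0, 0],
    [0, 0, 0],
    [0, 0, 0],
    [0, 0, 0],
    [0, 0, 0],
    [0, 0, 0],
  ],
  grip=[11, 11, 11, 0, 0, 0],
)

```text
clock: 8.42
eef_pos: [0.4536, 0.4233, 0.1552]
eef_rot: [-2.473, 1.913, -0.002]
ft_force: [0.6, 0.1, -0.5]
opening: 0.0002
gripper_force: 0.0
```

```bash
python3 - <<'E'
from h import *
o=sensors.get_obs();M=R.from_rotvec(o["eef_rot"]).as_matrix();print(o["eef_pos"],M.round(3).tolist(),o["joint_positions"].round(2))
for n in("wrist","side","scene"):
    im=eyes.get_image(n);save(im,n+"3.png");np.savez(n+"3.npz",**im)
    h=cv2.cvtColor(im["pixels"],cv2.COLOR_RGB2HSV).astype(int)
    for nm,m,z in(("yel",(h[...,0]>22)&(h[...,0]<34)&(h[...,1]>110)&(h[...,2]>110),.046),("red",((h[...,0]<8)|(h[...,0]>172))&(h[...,1]>130)&(h[...,2]>90),.056)):
        N,l,s,c=cv2.connectedComponentsWithStats(m.astype(np.uint8))
        for i in range(1,N):
            q=onplane(im,[c[i]],z)[0];e=q[:2]-[.474,.334]
            if s[i,4]>4 and np.hypot(*e)<.15: print(n,nm,c[i].round(1),s[i,4],q.round(4),"r %.3f a %.1f"%(np.hypot(*e),np.degrees(np.arctan2(e[1],e[0]))%360))
E
```

```text
[0.45355457 0.42333608 0.15523759] [[0.251, -0.968, 0.01], [-0.968, -0.251, 0.011], [-0.008, -0.012, -1.0]] [ 1.01  0.42 -0.11  0.   -1.02 -0.76]
side red [295.8 182.9] 40 [0.4947 0.2101 0.056 ] r 0.126 a 279.5
scene red [270.1 178.3] 30 [0.4911 0.2176 0.056 ] r 0.118 a 278.4
```

Emit:
step_arm(
  dp=[
    [203, 11, 15],
    [203, 11, 20],
    [203, 11, 25],
    [203, 11, 30],
    [203, 11, 35],
    [203, 11, 35],
    [203, 11, 35],
    [203, 11, 35],
  ],
  rot=[
    [0, 0, 0],
    [0, 0, 0],
    [0, 0, 0],
    [0, 0, 0],
    [0, 0, 0],
    [0, 0, 0],
    [0, 0, 0],
    [0, 0, 0],
  ],
  grip=[0, 0, 0, 0, 0, 0, 0, 0],
)

```text
clock: 9.23
eef_pos: [0.4904, 0.2203, 0.1111]
eef_rot: [2.481, -1.925, -0.0]
ft_force: [0.1, 1.5, 0.5]
opening: -0.0001
gripper_force: 0.0
```

```bash
python3 - <<'E'
from h import *
o=sensors.get_obs();M=R.from_rotvec(o["eef_rot"]).as_matrix();print(o["eef_pos"],M.round(3).tolist(),(M.T@(np.array([.494,.224,.076])-o["eef_pos"])*1e3).round(1))
for n in("wrist","side","scene"):
    im=eyes.get_image(n);save(im,n+"4.png");np.savez(n+"4.npz",**im)
    h=cv2.cvtColor(im["pixels"],cv2.COLOR_RGB2HSV).astype(int)
    for nm,m,z in(("yel",(h[...,0]>22)&(h[...,0]<34)&(h[...,1]>90)&(h[...,2]>90),.046),("red",((h[...,0]<8)|(h[...,0]>172))&(h[...,1]>130)&(h[...,2]>90),.056)):
        N,l,s,c=cv2.connectedComponentsWithStats(m.astype(np.uint8))
        for i in range(1,N):
            q=onplane(im,[c[i]],z)[0];e=q[:2]-[.474,.334]
            if s[i,4]>3 and np.hypot(*e)<.15: print(n,nm,c[i].round(1),s[i,4],q.round(4),"r %.3f a %.1f"%(np.hypot(*e),np.degrees(np.arctan2(e[1],e[0]))%360))
a=cv2.resize(cv2.imread("pics/scene4.png")[120:230,180:320],(400,300));b=cv2.resize(cv2.imread("pics/side4.png")[135:225,215:335],(400,300));w=cv2.resize(cv2.imread("pics/wrist4.png"),(480,300))
cv2.imwrite("pics/c4.png",np.vstack([np.hstack([a,b]),np.hstack([w,np.zeros((300,320,3),np.uint8)])]))
E
```

```text
[0.49040207 0.2203109  0.11110585] [[0.248, -0.969, -0.001], [-0.969, -0.248, -0.001], [0.001, 0.001, -1.0]] [-2.7 -4.4 35.1]
wrist yel [287.1 262.6] 87 [0.506  0.2689 0.046 ] r 0.073 a 296.2
wrist red [307.9 215.2] 1063 [0.4998 0.2208 0.056 ] r 0.116 a 282.8
side yel [291.  178.2] 9 [0.5023 0.2647 0.046 ] r 0.075 a 292.2
side red [295.6 183.1] 37 [0.4938 0.2094 0.056 ] r 0.126 a 279.0
scene red [269.9 178.2] 28 [0.4914 0.2186 0.056 ] r 0.117 a 278.6
```

View pics/c4.png

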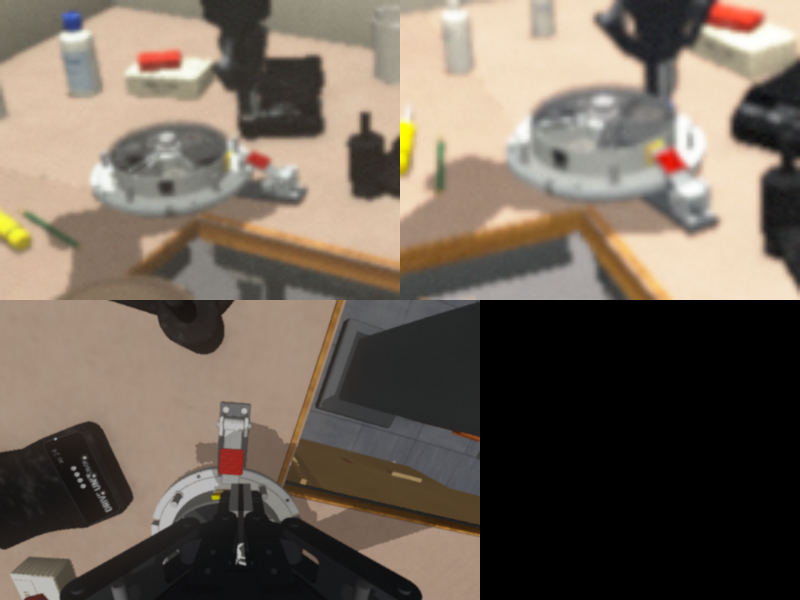

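The wrist view (bottom) shows the red pad with the closed fingertips beside it. The scene and side crops (top) show the black clip facing front and the yellow one by the lever, as before, so the wheel didn't turn. I'll check where the fingertips really are against the posts.

```bash
python3 - <<'E'
from h import *
o=sensors.get_obs();M=R.from_rotvec(o["eef_rot"]).as_matrix();p=o["eef_pos"]
for n in("wrist","side","scene"):
    im=dict(np.load(n+"4.npz"));P=cloud(im);q=(P-p)@M
    s=(abs(q[...,0])<.03)&(abs(q[...,1])<.03)&(q[...,2]>-.03)&(q[...,2]<.06)&(im["depth"]>0)
    print(n,s.sum()); 
    if s.sum(): print(np.percentile(q[s],[1,50,99],axis=0).round(3))
im=dict(np.load("wrist4.npz"));P=cloud(im)
for zlo,zhi in((.040,.052),):
    d=P[...,:2]-[.474,.334];r=np.hypot(d[...,0],d[...,1]);s=(P[...,2]>.033)&(P[...,2]<.055)&(r>.078)&(r<.098)
    l=cv2.connectedComponentsWithStats(s.astype(np.uint8))
    for i in range(1,l[0]):
        if l[2][i,4]>6:
            c=np.median(P[l[1]==i],0);e=c[:2]-[.474,.334];print(l[3][i].round(),l[2][i,4],c.round(4),np.hypot(*e).round(4),np.degrees(np.arctan2(e[1],e[0]))%360)
im=dict(np.load("w2.npz"));P=cloud(im)
print("w2 post z",P[205:222:2,330].round(3).tolist())
E
```

```text
wrist 2266
[[-0.019 -0.02  -0.03 ]
 [ 0.008 -0.005  0.053]
 [ 0.013  0.014  0.06 ]]
side 102
[[-0.018 -0.02  -0.03 ]
 [ 0.007  0.    -0.012]
 [ 0.016  0.015  0.06 ]]
scene 83
[[-0.019 -0.015 -0.03 ]
 [ 0.     0.006 -0.011]
 [ 0.011  0.017  0.06 ]]
[352. 258.] 113 [0.4555 0.2532 0.0445] 0.0829 257.0976304919094
[234. 269.] 147 [0.5481 0.2873 0.0439] 0.0876 327.7643758982936
w2 post z [[0.388, 0.335, 0.024], [0.389, 0.335, 0.025], [0.389, 0.335, 0.03], [0.389, 0.334, 0.036], [0.389, 0.334, 0.04], [0.389, 0.334, 0.046], [0.39, 0.334, 0.046], [0.392, 0.334, 0.046], [0.394, 0.334, 0.046]]
```

```bash
python3 - <<'E'
from h import *
o=sensors.get_obs();M=R.from_rotvec(o["eef_rot"]).as_matrix();p=o["eef_pos"]
for n in("wrist","side","scene"):
    im=dict(np.load(n+"4.npz"));q=(cloud(im)-p)@M
    s=(abs(q[...,0])<.02)&(abs(q[...,1])<.022)&(q[...,2]>-.04)&(q[...,2]<.06)&(im["depth"]>0)
    print(n,np.histogram(q[s][:,2],np.arange(-.04,.061,.005))[0])
im=dict(np.load("wrist3.npz"));P=cloud(im)
d=P[...,:2]-[.474,.334];r=np.hypot(d[...,0],d[...,1]);s=(P[...,2]>.033)&(P[...,2]<.055)&(r>.078)&(r<.098)
l=cv2.connectedComponentsWithStats(s.astype(np.uint8))
for i in range(1,l[0]):
    if l[2][i,4]>6:
        c=np.median(P[l[1]==i],0);e=c[:2]-[.474,.334];print(l[3][i].round(),l[2][i,4],c.round(4),np.hypot(*e).round(4),np.degrees(np.arctan2(e[1],e[0]))%360)
a=cv2.imread("pics/wrist3.png");cv2.imwrite("pics/c5.png",np.hstack([cv2.resize(a[100:330,160:480],(480,345)),cv2.resize(cv2.imread("pics/wrist4.png")[180:320,200:420],(320,204)).repeat(1,0) if 0 else cv2.copyMakeBorder(cv2.resize(cv2.imread("pics/wrist4.png")[180:320,200:420],(320,204)),0,141,0,0,cv2.BORDER_CONSTANT)]))
E
```

```text
wrist [288 360 329 282 267 169  13   0   0   0   0   0   0   0   0   0   0   0
 427 773]
side [15 16 17 12 17 11  7  1  0  0  0  0  0  0  0  0  0  0 12 25]
scene [ 9  9 12 10 12  9  6  3  0  0  0  0  0  0  0  0  0  0  6 24]
[248.   6.] 143 [0.5472 0.2907 0.0454] 0.0851 329.40005536120856
[225.  77.] 45 [0.554  0.3452 0.0485] 0.0808 7.952143086584441
[418. 115.] 64 [0.3935 0.335  0.0459] 0.0805 179.31379355050936
[230. 132.] 109 [0.5441 0.3888 0.0455] 0.0889 37.99703145474998
[269. 166.] 42 [0.5047 0.4085 0.0485] 0.0806 67.63671256523443
[328. 187.] 88 [0.4504 0.4158 0.0454] 0.0851 106.12358912448087
```

View pics/c5.png

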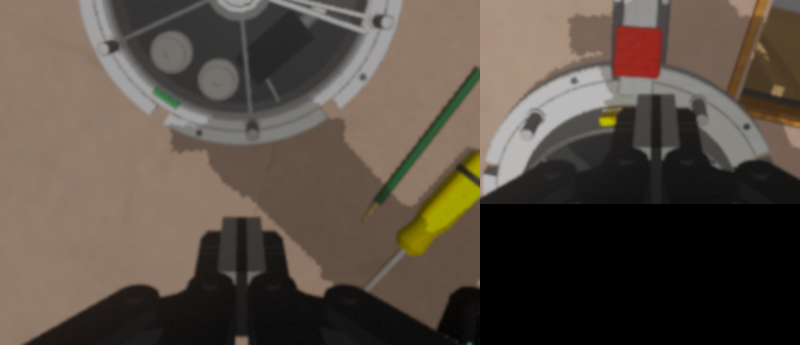

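The left crop shows the wheel unmoved with the fingers well above it. Depth in all three views puts the fingertips about 8 mm behind the reported TCP instead of 22 mm ahead, so the arc passed over the posts. I'll measure the full tip offset.

```bash
python3 - <<'E'
from h import *
o=sensors.get_obs();M=R.from_rotvec(o["eef_rot"]).as_matrix();p=o["eef_pos"]
print(o["clock"],p)
for n in("wrist","side","scene"):
    im=dict(np.load(n+"4.npz"));q=(cloud(im)-p)@M
    for a,b in((-.013,-.003),(-.03,-.013),(-.05,-.03)):
        s=(abs(q[...,0])<.04)&(abs(q[...,1])<.06)&(q[...,2]>a)&(q[...,2]<b)&(im["depth"]>0)
        if s.sum()>3: print(n,a,s.sum(),np.percentile(q[s][:,:2],[2,50,98],axis=0).round(3).tolist())
E
```

```text
9.3833 [0.49059702 0.22186076 0.11186576]
wrist -0.013 91 [[0.008, -0.009], [0.012, 0.001], [0.013, 0.008]]
wrist -0.03 969 [[0.008, -0.012], [0.009, 0.001], [0.013, 0.014]]
wrist -0.05 1613 [[-0.008, -0.016], [0.012, 0.001], [0.015, 0.018]]
side -0.013 15 [[-0.005, -0.011], [0.008, 0.005], [0.014, 0.009]]
side -0.03 50 [[-0.006, -0.012], [0.01, 0.006], [0.016, 0.015]]
side -0.05 56 [[-0.003, -0.013], [0.011, 0.005], [0.016, 0.015]]
scene -0.013 13 [[-0.011, -0.0], [0.001, 0.007], [0.009, 0.011]]
scene -0.03 39 [[-0.01, -0.004], [0.005, 0.01], [0.011, 0.017]]
scene -0.05 28 [[-0.007, -0.005], [0.004, 0.011], [0.012, 0.016]]
```

Emit:
step_arm(
  dp=[
    [-30, 15, 0],
    [-60, 30, 0],
    [-90, 45, 0],
    [-115, 60, 0],
    [-132, 73, 0],
    [-132, 73, 0],
    [-132, 73, 0],
    [-132, 73, 0],
    [-132, 73, 0],
    [-132, 73, 0],
  ],
  rot=[
    [0, 0, -7],
    [0, 0, -14],
    [0, 0, -21],
    [0, 0, -28],
    [0, 0, -35],
    [0, 0, -42],
    [0, 0, -49],
    [0, 0, -56],
    [0, 0, -63],
    [0, 0, -70],
  ],
  grip=[30, 30, 30, 30, 30, 30, 30, 30, 30, 30],
)

```text
clock: 10.22
eef_pos: [0.3866, 0.3318, 0.1121]
eef_rot: [-3.138, 0.141, -0.001]
ft_force: [-0.8, 0.1, 0.5]
opening: 0.0299
gripper_force: 0.0
```

Emit:
step_arm(
  dp=[
    [0, 0, 20],
    [0, 0, 30],
    [0, 0, 30],
  ],
  rot=[
    [0, 0, -7.4],
    [0, 0, -7.4],
    [0, 0, -7.4],
  ],
  grip=[30, 30, 30],
)

```text
clock: 10.47
eef_pos: [0.3856, 0.3297, 0.0797]
eef_rot: [3.137, 0.046, -0.005]
ft_force: [-0.0, 0.6, 0.2]
opening: 0.0299
gripper_force: 0.0
```

```bash
python3 - <<'E'
from h import *
o=sensors.get_obs();M=R.from_rotvec(o["eef_rot"]).as_matrix();p=o["eef_pos"]
print(p,M[:,0].round(3),o["joint_positions"].round(2))
im=eyes.get_image("wrist");P=cloud(im);np.savez("w5.npz",**im)
q=(P-p)@M
s=(abs(q[...,0])<.03)&(abs(q[...,1])<.05)&(q[...,2]>-.03)&(q[...,2]<.012)&(im["depth"]>0)
print("finger",s.sum(),np.percentile(q[s],[2,50,98],axis=0).round(3).tolist())
d=P[...,:2]-[.476,.335];r=np.hypot(d[...,0],d[...,1]);s=(P[...,2]>.036)&(P[...,2]<.05)&(r>.078)&(r<.098)
l=cv2.connectedComponentsWithStats(s.astype(np.uint8))
for i in range(1,l[0]):
    if l[2][i,4]>6:
        c=np.median(P[l[1]==i],0);e=c[:2]-[.476,.335];print(l[3][i].round(),l[2][i,4],c.round(4),np.hypot(*e).round(4),np.degrees(np.arctan2(e[1],e[0]))%360)
E
```

```text
[0.38557649 0.32968059 0.07973141] [ 1.     0.029 -0.003] [ 1.03  0.35 -0.46 -0.   -0.76  0.57]
finger 1302 [[-0.01, -0.028, -0.03], [0.007, 0.015, -0.021], [0.011, 0.028, -0.009]]
[184.  14.] 8 [0.5107 0.4072 0.0483] 0.0801 64.34091361441554
[470.  56.] 169 [0.4944 0.2477 0.0465] 0.0892 281.89254293374796
[443. 126.] 197 [0.4549 0.2573 0.0453] 0.0805 254.83621865225132
[182. 127.] 195 [0.4499 0.4156 0.0454] 0.0847 107.94565813901315
[313. 215.] 158 [0.3952 0.3349 0.0455] 0.0808 180.06406355069115
```

Emit:
step_arm(
  dp=[
    [4, -4, 15],
    [4, -4, 35],
    [4, -4, 50],
    [4, -4, 58],
    [4, -4, 58],
    [4, -4, 58],
    [4, -4, 58],
    [4, -4, 58],
    [4, -4, 58],
  ],
  rot=[
    [0, 0, 0],
    [0, 0, 0],
    [0, 0, 0],
    [0, 0, 0],
    [0, 0, 0],
    [0, 0, 0],
    [0, 0, 0],
    [0, 0, 0],
    [0, 0, 0],
  ],
  grip=[30, 30, 30, 30, 30, 22, 15, 11, 11],
)

```text
clock: 11.27
eef_pos: [0.3913, 0.3351, 0.0249]
eef_rot: [-3.14, -0.049, -0.002]
ft_force: [-0.0, -0.2, -0.1]
opening: 0.0112
gripper_force: 0.0
```

```bash
python3 - <<'E'
from h import *
o=sensors.get_obs();M=R.from_rotvec(o["eef_rot"]).as_matrix();p=o["eef_pos"]
print(p,M[:,0].round(3),o["ft_force"].round(1),o["opening"])
im=eyes.get_image("wrist");P=cloud(im);q=(P-p)@M
s=(abs(q[...,0])<.025)&(abs(q[...,1])<.025)&(im["depth"]>0)&(q[...,2]>-.03)&(P[...,2]>.0)
print(np.histogram(P[s][:,2],np.arange(.02,.06,.004))[0])
save(im,"w6.png")
E
```

```text
[0.39134351 0.33513271 0.02487932] [1.    0.031 0.001] [-0.  -0.2 -0.1] 0.011216148396491146
[148 694 198 259 315 382 607 720 390]
```

Emit:
step_arm(
  dp=[
    [0.3, -6, 0],
    [1.1, -12, 0],
    [2.3, -17.9, 0],
    [3.8, -23.6, 0],
    [5.8, -29.3, 0],
    [8.1, -34.8, 0],
    [10.9, -40.2, 0],
    [14.1, -45.3, 0],
    [17.5, -50.2, 0],
    [21.3, -54.9, 0],
  ],
  rot=[
    [0, 0, 4],
    [0, 0, 8],
    [0, 0, 12],
    [0, 0, 16],
    [0, 0, 20],
    [0, 0, 24],
    [0, 0, 28],
    [0, 0, 32],
    [0, 0, 36],
    [0, 0, 40],
  ],
  grip=[11, 11, 11, 11, 11, 11, 11, 11, 11, 11],
)

```text
clock: 12.15
eef_pos: [0.4097, 0.3893, 0.0238]
eef_rot: [2.964, -1.034, -0.002]
ft_force: [-2.0, -0.6, 0.5]
opening: 0.0107
gripper_force: 1.1
```

```bash
python3 - <<'E'
from h import *
o=sensors.get_obs();M=R.from_rotvec(o["eef_rot"]).as_matrix();p=o["eef_pos"];C=np.array([.477,.336])
e=p[:2]-C;t0=np.degrees(np.arctan2(e[1],e[0]));r=np.hypot(*e);print(p,r,t0,o["ft_force"].round(1))
for k in [4,8,12,16,20,24,28,32,36,38]:
    t=np.radians(t0-k);w=np.r_[C+.086*np.array([np.cos(t),np.sin(t)]),p[2]]-p;print(k,(M.T@w*1e3).round(1))
E
```

```text
[0.40968008 0.38930708 0.02384013] 0.08586976867372102 141.62616257859722 [-2.  -0.6  0.5]
4 [ 0.1 -6.  -0. ]
8 [  0.7 -12.   -0. ]
12 [  1.7 -17.9  -0. ]
16 [  3.2 -23.7  -0.1]
20 [  5.  -29.4  -0.1]
24 [  7.3 -35.   -0.1]
28 [  9.9 -40.4  -0.1]
32 [ 12.9 -45.6  -0.1]
36 [ 16.2 -50.6  -0.1]
38 [ 18.  -53.   -0.1]
```

Emit:
step_arm(
  dp=[
    [0.1, -6, 0],
    [0.7, -12, 0],
    [1.7, -17.9, 0],
    [3.2, -23.7, 0],
    [5, -29.4, 0],
    [7.3, -35, 0],
    [9.9, -40.4, 0],
    [12.9, -45.6, 0],
    [16.2, -50.6, 0],
    [18, -53, 0],
  ],
  rot=[
    [0, 0, 4],
    [0, 0, 8],
    [0, 0, 12],
    [0, 0, 16],
    [0, 0, 20],
    [0, 0, 24],
    [0, 0, 28],
    [0, 0, 32],
    [0, 0, 36],
    [0, 0, 38],
  ],
  grip=[11, 11, 11, 11, 11, 11, 11, 11, 11, 11],
)

```text
clock: 12.98
eef_pos: [0.4574, 0.4208, 0.0239]
eef_rot: [2.468, -1.943, -0.001]
ft_force: [-2.3, 0.7, 0.2]
opening: 0.0109
gripper_force: 0.9
```

Emit:
step_arm(
  dp=[
    [0, 0, 0],
    [0, 0, 0],
    [0, 0, 0],
  ],
  rot=[
    [0, 0, 0],
    [0, 0, 0],
    [0, 0, 0],
  ],
  grip=[11, 11, 11],
)

```text
clock: 13.23
eef_pos: [0.4575, 0.4205, 0.0241]
eef_rot: [-2.472, 1.938, -0.0]
ft_force: [-0.2, -0.1, -1.2]
opening: 0.0107
gripper_force: 0.0
```

Emit:
step_arm(
  dp=[
    [0, 0, -40],
    [0, 0, -80],
    [0, 0, -110],
    [0, 0, -110],
    [0, 0, -110],
  ],
  rot=[
    [0, 0, 0],
    [0, 0, 0],
    [0, 0, 0],
    [0, 0, 0],
    [0, 0, 0],
  ],
  grip=[11, 11, 11, 0, 0],
)

```text
clock: 13.65
eef_pos: [0.458, 0.4216, 0.1367]
eef_rot: [-2.468, 1.935, 0.001]
ft_force: [-1.1, 0.1, -1.2]
opening: -0.0001
gripper_force: 0.0
```

```bash
cat > look.py <<'E'
from h import *
o=sensors.get_obs();M=R.from_rotvec(o["eef_rot"]).as_matrix();p=o["eef_pos"];C=np.array([.477,.336])
print(o["clock"],p,M.round(3).tolist(),o["joint_positions"].round(2))
for n in("wrist","side","scene"):
    im=eyes.get_image(n);save(im,n+"_last.png");np.savez(n+"_last.npz",**im);P=cloud(im)
    h=cv2.cvtColor(im["pixels"],cv2.COLOR_RGB2HSV).astype(int)
    for nm,m,z in(("yel",(h[...,0]>22)&(h[...,0]<34)&(h[...,1]>90)&(h[...,2]>90),.046),("red",((h[...,0]<8)|(h[...,0]>172))&(h[...,1]>130)&(h[...,2]>90),.056)):
        N,l,s,c=cv2.connectedComponentsWithStats(m.astype(np.uint8))
        for i in range(1,N):
            q=onplane(im,[c[i]],z)[0];e=q[:2]-C
            if s[i,4]>3 and np.hypot(*e)<.15: print(n,nm,c[i].round(1),s[i,4],q.round(4),"r %.3f a %.1f"%(np.hypot(*e),np.degrees(np.arctan2(e[1],e[0]))%360),"z",np.median(P[l==i][:,2]).round(3))
    if n=="wrist":
        d=P[...,:2]-C;r=np.hypot(d[...,0],d[...,1]);s=(P[...,2]>.036)&(P[...,2]<.05)&(r>.076)&(r<.098)
        l=cv2.connectedComponentsWithStats(s.astype(np.uint8))
        for i in range(1,l[0]):
            if l[2][i,4]>6:
                c=np.median(P[l[1]==i],0);e=c[:2]-C;print("post",l[3][i].round(),l[2][i,4],c.round(4),np.hypot(*e).round(4),np.degrees(np.arctan2(e[1],e[0]))%360)
E
python3 look.py
```

```text
13.65 [0.4580271  0.42158135 0.13666324] [[0.239, -0.971, 0.003], [-0.971, -0.239, 0.005], [-0.004, -0.004, -1.0]] [ 1.    0.45 -0.12  0.   -0.99 -0.76]
wrist yel [417.7  60.1] 136 [0.4148 0.2966 0.046 ] r 0.074 a 212.4 z 0.049
post [249.   3.] 76 [0.5436 0.2885 0.0432] 0.0818 324.4635279662584
post [224.  57.] 53 [0.5542 0.329  0.0488] 0.0775 354.82196516052755
post [423. 125.] 116 [0.3951 0.3401 0.0455] 0.0821 177.13114477218477
post [223. 133.] 114 [0.5476 0.3847 0.0456] 0.0857 34.612548847782946
post [373. 176.] 21 [0.4224 0.3889 0.0484] 0.076 135.85795831665496
post [274. 178.] 46 [0.5004 0.4102 0.0485] 0.0778 72.50696345352436
post [325. 198.] 92 [0.4554 0.4175 0.0455] 0.0843 104.87251472884849
side yel [262.3 181.6] 25 [0.4126 0.2829 0.046 ] r 0.083 a 219.5 z 0.039
side red [295.8 182.9] 41 [0.4949 0.2103 0.056 ] r 0.127 a 278.1 z 0.053
scene yel [237.6 186.9] 14 [0.4128 0.2961 0.046 ] r 0.076 a 211.9 z 0.046
scene yel [237.5 190.5] 6 [0.3935 0.282  0.046 ] r 0.099 a 212.9 z 0.031
scene red [270.  178.3] 29 [0.4909 0.218  0.056 ] r 0.119 a 276.7 z 0.054
```

Emit:
step_arm(
  dp=[
    [200, 9, 10],
    [200, 9, 15],
    [200, 9, 20],
    [200, 9, 30],
    [200, 9, 50],
    [200, 9, 65],
    [200, 9, 70],
    [200, 9, 70],
  ],
  rot=[
    [0, 0, 0],
    [0, 0, 0],
    [0, 0, 0],
    [0, 0, 0],
    [0, 0, 0],
    [0, 0, 0],
    [0, 0, 0],
    [0, 0, 0],
  ],
  grip=[0, 0, 0, 0, 0, 0, 0, 0],
)

```text
clock: 14.47
eef_pos: [0.4953, 0.2229, 0.0616]
eef_rot: [2.467, -1.937, -0.002]
ft_force: [0.6, -0.1, 0.2]
opening: -0.0003
gripper_force: 0.0
```

Emit:
step_arm(
  dp=[
    [0, 0, 2],
    [0, 0, 4],
    [0, 0, 6],
    [0, 0, 8],
    [0, 0, 10],
    [0, 0, 12],
    [0, 0, 14],
    [0, 0, 15],
    [0, 0, 16],
    [0, 0, 16],
  ],
  rot=[
    [0, 0, 0],
    [0, 0, 0],
    [0, 0, 0],
    [0, 0, 0],
    [0, 0, 0],
    [0, 0, 0],
    [0, 0, 0],
    [0, 0, 0],
    [0, 0, 0],
    [0, 0, 0],
  ],
  grip=[0, 0, 0, 0, 0, 0, 0, 0, 0, 0],
)

```text
clock: 15.3
eef_pos: [0.4967, 0.2244, 0.048]
eef_rot: [-2.472, 1.938, -0.0]
ft_force: [0.4, 0.5, 2.4]
opening: 0.0
gripper_force: 0.6
```

Emit:
step_arm(
  dp=[
    [0, 0, 1],
    [0, 0, 2],
    [0, 0, 3],
    [0, 0, 4],
    [0, 0, 5],
    [0, 0, 6],
    [0, 0, 7],
    [0, 0, 7],
  ],
  rot=[
    [0, 0, 0],
    [0, 0, 0],
    [0, 0, 0],
    [0, 0, 0],
    [0, 0, 0],
    [0, 0, 0],
    [0, 0, 0],
    [0, 0, 0],
  ],
  grip=[0, 0, 0, 0, 0, 0, 0, 0],
)

```text
clock: 15.97
eef_pos: [0.4964, 0.2243, 0.0408]
eef_rot: [2.472, -1.939, -0.0]
ft_force: [-0.8, 0.4, 2.5]
opening: 0.0
gripper_force: 0.9
```

Emit:
step_arm(
  dp=[
    [0, 0, 0.7],
    [0, 0, 1.4],
    [0, 0, 2],
    [0, 0, 2],
  ],
  rot=[
    [0, 0, 0],
    [0, 0, 0],
    [0, 0, 0],
    [0, 0, 0],
  ],
  grip=[0, 0, 0, 0],
)

```text
clock: 16.3
eef_pos: [0.4966, 0.2245, 0.0402]
eef_rot: [-2.472, 1.938, -0.001]
ft_force: [-2.9, 0.9, 9.9]
opening: -0.0
gripper_force: 4.8
```

Emit:
step_arm(
  dp=[
    [0, 0, 0.7],
    [0, 0, 1.5],
    [0, 0, 1.5],
    [0, 0, 1.5],
  ],
  rot=[
    [0, 0, 0],
    [0, 0, 0],
    [0, 0, 0],
    [0, 0, 0],
  ],
  grip=[0, 0, 0, 0],
)

```text
clock: 16.63
eef_pos: [0.4966, 0.2247, 0.0398]
eef_rot: [-2.472, 1.937, -0.001]
ft_force: [-5.5, 1.6, 16.5]
opening: 0.0002
gripper_force: 8.1
```

Emit:
step_arm(
  dp=[
    [0, 0, 0.6],
    [0, 0, 1.2],
    [0, 0, 1.2],
    [0, 0, 1.2],
    [0, 0, 1.2],
  ],
  rot=[
    [0, 0, 0],
    [0, 0, 0],
    [0, 0, 0],
    [0, 0, 0],
    [0, 0, 0],
  ],
  grip=[0, 0, 0, 0, 0],
)

```text
clock: 17.05
eef_pos: [0.4967, 0.2248, 0.0395]
eef_rot: [-2.472, 1.936, -0.001]
ft_force: [-6.6, 0.3, 21.9]
opening: -0.0002
gripper_force: 10.8
```

Emit:
step_arm(
  dp=[
    [0, 0, -8],
    [0, 0, -30],
    [-30, 0, -70],
    [-70, 0, -105],
    [-100, 0, -110],
    [-100, 0, -110],
  ],
  rot=[
    [0, 0, 0],
    [0, 0, 0],
    [0, 0, 0],
    [0, 0, 0],
    [0, 0, 0],
    [0, 0, 0],
  ],
  grip=[0, 0, 0, 0, 0, 0],
)

```text
clock: 17.55
eef_pos: [0.4735, 0.3264, 0.1499]
eef_rot: [-2.469, 1.929, -0.002]
ft_force: [0.7, -1.1, 1.0]
opening: -0.0001
gripper_force: 0.0
```

```bash
cat > notch.py <<'E'
from h import *
from scipy.optimize import least_squares
def an(im,tag,c0):
    h=cv2.cvtColor(im["pixels"],cv2.COLOR_RGB2HSV).astype(np.float32)
    T=np.linalg.inv(im["cam_to_world"])
    def samp(c,r,a,z):
        X=np.c_[c[0]+r*np.cos(a),c[1]+r*np.sin(a),np.full(len(a),z)]
        pc=X@T[:3,:3].T+T[:3,3];x=pc[:,:2]/pc[:,2:];x=x*(1+im["k1"]*(x**2).sum(1))[:,None]
        u=(x*[im["K"][0,0],im["K"][1,1]]+[im["K"][0,2],im["K"][1,2]]).astype(np.float32)
        return cv2.remap(h,u[None,:,0],u[None,:,1],cv2.INTER_LINEAR,borderValue=(0,0,0))[0]
    c=np.array(c0)
    A=np.radians(np.arange(0,360,2));rr=np.arange(.085,.112,.0005);E=[]
    for a in A:
        s=samp0=np.array([samp(c,r,np.array([a]),.024)[0] for r in rr])
        w=(s[:,1]<45)&(s[:,2]>110);k=np.nonzero(w)[0]
        if len(k)>4 and k[0]<6:
            e=np.nonzero(~w[k[0]:])[0]
            if len(e): 
                r=rr[k[0]+e[0]]
                if .09<r<.107:E.append(c+r*np.array([np.cos(a),np.sin(a)]))
    E=np.array(E);f=least_squares(lambda p:np.hypot(*(E-p).T)-.098,c,loss="soft_l1",f_scale=.001).x
    print(tag,"centre",f.round(4),len(E))
    a=np.radians(np.arange(0,360,.25));s=np.mean([samp(f,r,a,.024) for r in(.092,.094,.096)],0)
    m=((s[:,1]>55)&(s[:,2]>40)).astype(int);d=np.diff(np.r_[0,m,0]);b=np.nonzero(d==1)[0];e=np.nonzero(d==-1)[0]
    print([(round((i+j)/8,1),(j-i)/4) for i,j in zip(b,e) if 3<(j-i)/4<11])
    return f
if __name__=="__main__":
    an(dict(np.load("w1.npz")),"w1",[.4775,.3365])
    an(dict(np.load("wrist3.npz")),"w3",[.4775,.3365])
    an(dict(np.load("wrist_last.npz")),"afterturn",[.4775,.3365])
E
python3 notch.py; python3 look.py; python3 -c "
from notch import *
an(dict(np.load('wrist_last.npz')),'now',[.4775,.3365])"
```

```text
w1 centre [0.4775 0.3362] 149
[(np.float64(214.6), np.float64(3.75))]
w3 centre [0.4785 0.3374] 113
[(np.float64(70.9), np.float64(4.75)), (np.float64(142.8), np.float64(5.0)), (np.float64(214.8), np.float64(5.0)), (np.float64(358.2), np.float64(3.5))]
afterturn centre [0.4785 0.3376] 103
[(np.float64(67.2), np.float64(5.0)), (np.float64(139.2), np.float64(5.0)), (np.float64(211.4), np.float64(5.25)), (np.float64(355.2), np.float64(5.0))]
17.55 [0.47345533 0.32638907 0.14989786] [[0.242, -0.97, 0.006], [-0.97, -0.242, 0.006], [-0.004, -0.007, -1.0]] [ 0.89  0.36 -0.23  0.   -0.97 -0.64]
wrist yel [394.1 182.2] 99 [0.4151 0.2975 0.046 ] r 0.073 a 211.8 z 0.049
wrist red [321.1  72.2] 976 [0.4985 0.2271 0.056 ] r 0.111 a 281.2 z 0.046
post [319.  97.] 273 [0.4957 0.2447 0.0427] 0.0932 281.587338959601
post [369. 127.] 89 [0.4506 0.2575 0.046 ] 0.0828 251.43709656361798
post [251. 131.] 93 [0.5443 0.285  0.0459] 0.0845 322.8237228987367
post [231. 180.] 48 [0.554  0.3301 0.0484] 0.0772 355.59507268583354
post [400. 228.] 93 [0.3951 0.3388 0.0452] 0.0819 178.0542347684137
post [230. 234.] 86 [0.5481 0.3834 0.0451] 0.0854 33.70746405615425
side yel [262.1 181.4] 22 [0.4128 0.285  0.046 ] r 0.082 a 218.5 z 0.04
side red [295. 185.] 34 [0.4868 0.1982 0.056 ] r 0.138 a 274.1 z 0.044
scene yel [237.6 188. ] 23 [0.407  0.2916 0.046 ] r 0.083 a 212.4 z 0.042
scene red [269.1 180.3] 29 [0.4781 0.2132 0.056 ] r 0.123 a 270.5 z 0.044
now centre [0.4787 0.3368] 113
[(np.float64(67.4), np.float64(4.25)), (np.float64(139.2), np.float64(4.5)), (np.float64(211.4), np.float64(3.75)), (np.float64(355.2), np.float64(3.5))]
```

Emit:
step_arm(
  dp=[
    [-40, -4, 10],
    [-80, -7, 20],
    [-95, -9, 40],
    [-95, -9, 70],
    [-95, -9, 70],
    [-95, -9, 70],
  ],
  rot=[
    [0, 0, 0],
    [0, 0, 0],
    [0, 0, 0],
    [0, 0, 0],
    [0, 0, 0],
    [0, 0, 0],
  ],
  grip=[20, 20, 20, 20, 20, 20],
)

```text
clock: 18.2
eef_pos: [0.4578, 0.4125, 0.0732]
eef_rot: [2.464, -1.935, 0.001]
ft_force: [0.4, 0.2, 0.2]
opening: 0.0201
gripper_force: 0.0
```

```bash
cat > to.py <<'E'
from h import *
import sys
o=sensors.get_obs();M=R.from_rotvec(o["eef_rot"]).as_matrix();print(o["clock"],o["eef_pos"].round(4),o["opening"],(M.T@(np.array(list(map(float,sys.argv[1:4])))-o["eef_pos"])*1e3).round(1))
E
python3 to.py .459 .4208 .024; python3 to.py .4626 .4216 .024
```

```text
18.2 [0.4578 0.4125 0.0732] 0.02012899434284213 [-8.1 -3.5 49.2]
18.2 [0.4578 0.4125 0.0732] 0.02012899434284213 [-8.  -7.2 49.2]
```

Emit:
step_arm(
  dp=[
    [-8, -3.5, 0],
    [-8, -3.5, 0],
    [-8, -3.5, 25],
    [-8, -3.5, 45],
    [-8, -3.5, 49],
    [-8, -3.5, 49],
    [-8, -3.5, 49],
    [-8, -3.5, 49],
  ],
  rot=[
    [0, 0, 0],
    [0, 0, 0],
    [0, 0, 0],
    [0, 0, 0],
    [0, 0, 0],
    [0, 0, 0],
    [0, 0, 0],
    [0, 0, 0],
  ],
  grip=[20, 20, 20, 20, 20, 15, 11, 11],
)

```text
clock: 18.87
eef_pos: [0.4662, 0.428, 0.0384]
eef_rot: [-2.463, 1.924, -0.007]
ft_force: [0.7, -6.4, 31.1]
opening: 0.0112
gripper_force: 15.5
```

```bash
python3 to.py .4626 .4216 .024
```

```text
18.8667 [0.4662 0.428  0.0384] 0.01117534885364821 [ 5.4  5.3 14.3]
```

Emit:
step_arm(
  dp=[
    [0, 0, -20],
    [0, 0, -40],
    [0, 0, -40],
    [0, 0, -40],
    [0, 0, -40],
  ],
  rot=[
    [0, 0, 0],
    [0, 0, 0],
    [0, 0, 0],
    [0, 0, 0],
    [0, 0, 0],
  ],
  grip=[20, 20, 20, 20, 20],
)

```text
clock: 19.28
eef_pos: [0.4603, 0.4242, 0.0678]
eef_rot: [-2.47, 1.939, 0.001]
ft_force: [-0.5, 0.5, -0.2]
opening: 0.0199
gripper_force: 0.0
```

```bash
python3 look.py;python3 -c "
from notch import *
an(dict(np.load('wrist_last.npz')),'now',[.4785,.337])";python3 to.py .459 .4208 .024
```

```text
19.2833 [0.46029042 0.42416147 0.06775361] [[0.238, -0.971, 0.0], [-0.971, -0.238, 0.001], [-0.001, -0.0, -1.0]] [ 1.    0.53 -0.18 -0.   -0.86 -0.76]
wrist yel [465.7  51.8] 253 [0.4109 0.3021 0.046 ] r 0.074 a 207.2 z 0.049
post [192.  11.] 9 [0.5529 0.3176 0.0484] 0.0781 346.4027958657632
post [185.  36.] 9 [0.5548 0.3295 0.0487] 0.0781 355.215827770237
post [185. 130.] 235 [0.5508 0.3783 0.0454] 0.0851 29.83313185504743
post [461. 142.] 231 [0.3958 0.3474 0.0455] 0.082 172.03698647945996
post [250. 198.] 43 [0.5072 0.4084 0.0487] 0.0785 67.34013823488685
post [386. 206.] 38 [0.4273 0.3947 0.0485] 0.0769 130.25202950071903
post [319. 228.] 183 [0.4625 0.4189 0.0456] 0.0842 99.92235492448702
side yel [260.8 181.3] 23 [0.4092 0.2876 0.046 ] r 0.083 a 215.6 z 0.039
side red [295.1 185. ] 32 [0.4871 0.1983 0.056 ] r 0.138 a 274.2 z 0.043
scene yel [235.5 188.4] 23 [0.4019 0.2962 0.046 ] r 0.085 a 207.9 z 0.039
scene red [269.1 180.3] 29 [0.4781 0.2132 0.056 ] r 0.123 a 270.5 z 0.044
now centre [0.4785 0.3374] 83
[(np.float64(62.4), np.float64(5.25)), (np.float64(134.1), np.float64(5.25)), (np.float64(206.1), np.float64(5.25)), (np.float64(350.4), np.float64(5.25))]
19.4333 [0.4599 0.4238 0.0663] 0.019794309317536524 [ 2.6  1.5 42.3]
```

Emit:
step_arm(
  dp=[
    [0, 0, -35],
    [30, 2, -60],
    [70, 4, -60],
    [110, 6, -60],
    [150, 9, -60],
    [190, 11, -60],
    [202, 12, -50],
    [202, 12, -20],
    [202, 12, 0],
    [202, 12, 10],
  ],
  rot=[
    [0, 0, 0],
    [0, 0, 0],
    [0, 0, 0],
    [0, 0, 0],
    [0, 0, 0],
    [0, 0, 0],
    [0, 0, 0],
    [0, 0, 0],
    [0, 0, 0],
    [0, 0, 0],
  ],
  grip=[0, 0, 0, 0, 0, 0, 0, 0, 0, 0],
)

```text
clock: 20.27
eef_pos: [0.4951, 0.2235, 0.0541]
eef_rot: [2.466, -1.937, -0.002]
ft_force: [-0.4, -0.4, -0.3]
opening: 0.0001
gripper_force: 0.0
```

Emit:
step_arm(
  dp=[
    [0, 0, 3],
    [0, 0, 6],
    [0, 0, 9],
    [0, 0, 11],
    [0, 0, 12],
    [0, 0, 13],
    [0, 0, 13],
    [0, 0, 13],
  ],
  rot=[
    [0, 0, 0],
    [0, 0, 0],
    [0, 0, 0],
    [0, 0, 0],
    [0, 0, 0],
    [0, 0, 0],
    [0, 0, 0],
    [0, 0, 0],
  ],
  grip=[0, 0, 0, 0, 0, 0, 0, 0],
)

```text
clock: 20.93
eef_pos: [0.4968, 0.2255, 0.0445]
eef_rot: [-2.472, 1.938, -0.0]
ft_force: [-0.0, 0.2, -0.7]
opening: -0.0001
gripper_force: 0.0
```

Emit:
step_arm(
  dp=[
    [0, 0, 1],
    [0, 0, 2],
    [0, 0, 3],
    [0, 0, 4],
    [0, 0, 5],
    [0, 0, 6],
    [0, 0, 6.5],
    [0, 0, 7],
    [0, 0, 7],
  ],
  rot=[
    [0, 0, 0],
    [0, 0, 0],
    [0, 0, 0],
    [0, 0, 0],
    [0, 0, 0],
    [0, 0, 0],
    [0, 0, 0],
    [0, 0, 0],
    [0, 0, 0],
  ],
  grip=[0, 0, 0, 0, 0, 0, 0, 0, 0],
)

```text
clock: 21.68
eef_pos: [0.4969, 0.2258, 0.0394]
eef_rot: [-2.472, 1.937, -0.001]
ft_force: [-5.1, 0.5, 12.0]
opening: -0.0001
gripper_force: 5.8
```

Emit:
step_arm(
  dp=[
    [0, 0, 0.7],
    [0, 0, 1.4],
    [0, 0, 1.4],
    [0, 0, 1.4],
  ],
  rot=[
    [0, 0, 0],
    [0, 0, 0],
    [0, 0, 0],
    [0, 0, 0],
  ],
  grip=[0, 0, 0, 0],
)

```text
clock: 22.02
eef_pos: [0.4971, 0.226, 0.0361]
eef_rot: [-2.471, 1.937, -0.0]
ft_force: [-0.3, 2.7, 3.1]
opening: -0.0001
gripper_force: 1.5
```

It slipped past the half-way stop. I'll press on to the end.

Emit:
step_arm(
  dp=[
    [0, 0, 0.7],
    [0, 0, 1.4],
    [0, 0, 2.1],
    [0, 0, 2.8],
    [0, 0, 2.8],
    [0, 0, 2.8],
  ],
  rot=[
    [0, 0, 0],
    [0, 0, 0],
    [0, 0, 0],
    [0, 0, 0],
    [0, 0, 0],
    [0, 0, 0],
  ],
  grip=[0, 0, 0, 0, 0, 0],
)

```text
clock: 22.52
eef_pos: [0.4973, 0.2259, 0.0344]
eef_rot: [-2.471, 1.937, -0.001]
ft_force: [-3.1, 1.7, 11.8]
opening: -0.0002
gripper_force: 5.8
```

Emit:
step_arm(
  dp=[
    [0, 0, 0.7],
    [0, 0, 1.4],
    [0, 0, 1.4],
    [0, 0, 1.4],
  ],
  rot=[
    [0, 0, 0],
    [0, 0, 0],
    [0, 0, 0],
    [0, 0, 0],
  ],
  grip=[0, 0, 0, 0],
)

```text
clock: 22.85
eef_pos: [0.4974, 0.226, 0.0342]
eef_rot: [-2.472, 1.936, -0.002]
ft_force: [-5.4, 1.9, 19.2]
opening: 0.0
gripper_force: 9.4
```

Emit:
step_arm(
  dp=[
    [0, 0, -10],
    [0, 0, -50],
    [0, 0, -90],
    [0, 0, -130],
    [0, 0, -170],
    [0, 0, -190],
    [0, 0, -190],
  ],
  rot=[
    [0, 0, 0],
    [0, 0, 0],
    [0, 0, 0],
    [0, 0, 0],
    [0, 0, 0],
    [0, 0, 0],
    [0, 0, 0],
  ],
  grip=[0, 0, 0, 0, 0, 0, 0],
)

```text
clock: 23.43
eef_pos: [0.4988, 0.226, 0.2269]
eef_rot: [-2.465, 1.933, -0.005]
ft_force: [0.6, -0.5, 0.4]
opening: -0.0
gripper_force: 0.0
```

```bash
sleep 0; python3 look.py;python3 -c "
from notch import *
an(dict(np.load('wrist_last.npz')),'now',[.4785,.337])"; python3 to.py .40 -.30 .30
```

```text
23.4333 [0.49882572 0.22604688 0.22692612] [[0.238, -0.971, 0.008], [-0.971, -0.238, 0.005], [-0.003, -0.009, -1.0]] [ 0.72  0.25 -0.19  0.   -1.13 -0.48]
wrist yel [375.2 251.4] 41 [0.4125 0.3021 0.046 ] r 0.073 a 207.7 z 0.049
wrist red [322.  176.2] 419 [0.4996 0.2231 0.056 ] r 0.115 a 281.3 z 0.041
post [276. 211.] 51 [0.5424 0.2793 0.0453] 0.0866 319.069019591735
post [314. 207.] 9 [0.4994 0.2632 0.0484] 0.0762 287.1141217543268
post [359. 212.] 49 [0.4459 0.2581 0.045 ] 0.0839 248.23514341612662
post [259. 243.] 31 [0.5536 0.3248 0.049 ] 0.0774 351.71953393883473
post [255. 279.] 53 [0.5508 0.3784 0.045 ] 0.0851 29.85879592806351
post [378. 282.] 53 [0.3946 0.3436 0.0449] 0.0827 174.6977583717337
side yel [261.1 181.8] 12 [0.4087 0.2834 0.046 ] r 0.086 a 217.6 z 0.035
side red [294.7 186.4] 25 [0.4823 0.1901 0.056 ] r 0.146 a 272.1 z 0.039
scene yel [235.5 186.5] 4 [0.4119 0.3039 0.046 ] r 0.073 a 206.3 z 0.046
scene yel [236.4 190. ] 11 [0.3946 0.2874 0.046 ] r 0.096 a 210.5 z 0.032
scene red [269.1 181.7] 23 [0.4704 0.2083 0.056 ] r 0.128 a 267.0 z 0.039
now centre [0.4791 0.3368] 111
[]
23.5833 [0.4957 0.2244 0.2201] 0.00010094141130972565 [486.8 217.7 -78.8]
```

The pad is at z = 0.041, so the lever is home and the wheel is locked with the yellow clip about 208° under the window. Next I'll go over to the cream pulley.

Emit:
step_arm(
  dp=[
    [362, 120, -20],
    [362, 120, -20],
    [362, 120, -20],
    [362, 120, -20],
    [362, 120, -20],
    [362, 120, -20],
    [362, 120, -20],
    [362, 120, -20],
    [362, 120, -20],
    [362, 120, -20],
  ],
  rot=[
    [0, 0, 0],
    [0, 0, 0],
    [0, 0, 0],
    [0, 0, 0],
    [0, 0, 0],
    [0, 0, 0],
    [0, 0, 0],
    [0, 0, 0],
    [0, 0, 0],
    [0, 0, 0],
  ],
  grip=[40, 40, 40, 40, 40, 40, 40, 40, 40, 40],
)

```text
clock: 24.42
eef_pos: [0.4642, -0.1594, 0.2395]
eef_rot: [2.463, -1.944, -0.006]
ft_force: [1.8, 0.3, -0.2]
opening: 0.04
gripper_force: 0.0
```

Emit:
step_arm(
  dp=[
    [223, 70, 0],
    [223, 70, 0],
    [223, 70, 0],
    [223, 70, 0],
    [223, 70, 30],
    [223, 70, 60],
    [223, 70, 60],
    [223, 70, 60],
  ],
  rot=[
    [0, 0, 0],
    [0, 0, 0],
    [0, 0, 0],
    [0, 0, 0],
    [0, 0, 0],
    [0, 0, 0],
    [0, 0, 0],
    [0, 0, 0],
  ],
  grip=[50, 50, 50, 50, 50, 50, 50, 50],
)

```text
clock: 25.08
eef_pos: [0.4483, -0.3879, 0.1754]
eef_rot: [2.467, -1.942, -0.019]
ft_force: [-0.2, -0.6, -0.2]
opening: 0.0497
gripper_force: 0.0
```

Emit:
step_arm(
  dp=[
    [0, 0, 0],
    [0, 0, 0],
  ],
  rot=[
    [0, 0, 0],
    [0, 0, 0],
  ],
  grip=[50, 50],
)

```text
clock: 25.25
eef_pos: [0.4522, -0.3875, 0.1824]
eef_rot: [2.473, -1.937, 0.001]
ft_force: [-0.2, 0.2, 0.2]
opening: 0.0502
gripper_force: 0.0
```

```bash
cat > pul.py <<'E'
from h import *
o=sensors.get_obs();M=R.from_rotvec(o["eef_rot"]).as_matrix();p=o["eef_pos"];print(o["clock"],p.round(4),M.round(3).tolist(),o["joint_positions"].round(2),o["opening"])
for n in("wrist","side","scene"):
    im=eyes.get_image(n);save(im,n+"_p.png");P=cloud(im);h=cv2.cvtColor(im["pixels"],cv2.COLOR_RGB2HSV).astype(int)
    m=(h[...,0]>20)&(h[...,0]<36)&(h[...,1]>45)&(h[...,2]>110)
    N,l,s,c=cv2.connectedComponentsWithStats(m.astype(np.uint8))
    for i in range(1,N):
        q=onplane(im,[c[i]],.012)[0]
        if s[i,4]>12 and np.hypot(*(q[:2]-[.452,-.392]))<.05:
            k=(l==i);z=P[k][:,2];b=P[k][z>.01];print(n,c[i].round(1),s[i,4:],q.round(4),"ztop",np.percentile(z,[5,95]).round(3),"bbox mid",((b.min(0)+b.max(0))/2).round(4))
            d=np.r_[(b.min(0)+b.max(0))[:2]/2,-.004]-p;print("   tool",(M.T@d*1e3).round(1))
    if n=="wrist":
        q=(P-p)@M;s=(abs(q[...,0])<.02)&(abs(q[...,1])<.05)&(q[...,2]>-.03)&(q[...,2]<.01)&(im["depth"]>0);print("finger",np.percentile(q[s],[1,99],axis=0).round(3).tolist())
E
python3 pul.py
```

```text
25.25 [ 0.4522 -0.3875  0.1824] [[0.24, -0.971, 0.0], [-0.971, -0.24, -0.001], [0.001, -0.0, -1.0]] [-0.44  0.37 -0.13  0.   -1.07  0.68] 0.05022332859534089
wrist [316.5 175.9] [296] [ 0.4577 -0.3904  0.012 ] ztop [0.011 0.021] bbox mid [ 0.4591 -0.4228  0.1708]
   tool [ 35.8   1.8 186.4]
finger [[-0.011, -0.038, -0.03], [0.012, 0.038, -0.01]]
side [399.8 326.8] [112] [ 0.455  -0.3948  0.012 ] ztop [0.003 0.02 ] bbox mid [ 0.4557 -0.3941  0.0157]
   tool [  7.1  -1.8 186.4]
scene [450.3 242.5] [55] [ 0.4511 -0.3883  0.012 ] ztop [0.003 0.019] bbox mid [ 0.4545 -0.3878  0.0154]
   tool [  0.7  -2.2 186.4]
```

Emit:
step_arm(
  dp=[
    [4, -3, 35],
    [4, -3, 75],
    [4, -3, 115],
    [4, -3, 145],
    [4, -3, 165],
    [4, -3, 178],
    [4, -3, 183],
    [4, -3, 183],
    [4, -3, 183],
    [4, -3, 183],
  ],
  rot=[
    [0, 0, 0],
    [0, 0, 0],
    [0, 0, 0],
    [0, 0, 0],
    [0, 0, 0],
    [0, 0, 0],
    [0, 0, 0],
    [0, 0, 0],
    [0, 0, 0],
    [0, 0, 0],
  ],
  grip=[50, 50, 50, 50, 50, 50, 50, 50, 50, 40],
)

```text
clock: 26.23
eef_pos: [0.4567, -0.3917, 0.0004]
eef_rot: [-2.472, 1.938, -0.005]
ft_force: [0.2, 0.1, -0.0]
opening: 0.0408
gripper_force: 0.0
```

Emit:
step_arm(
  dp=[
    [0, 0, 0],
    [0, 0, 0],
    [0, 0, 0],
    [0, 0, 0],
    [0, 0, 0],
  ],
  rot=[
    [0, 0, 0],
    [0, 0, 0],
    [0, 0, 0],
    [0, 0, 0],
    [0, 0, 0],
  ],
  grip=[30, 20, 10, 10, 10],
)

```text
clock: 26.65
eef_pos: [0.4563, -0.3917, 0.0004]
eef_rot: [-2.472, 1.938, -0.004]
ft_force: [-0.7, 1.1, 5.8]
opening: 0.0215
gripper_force: 58.5
```

Emit:
step_arm(
  dp=[
    [0, 0, -20],
    [0, 0, -60],
    [0, 0, -100],
    [0, 0, -140],
    [0, 0, -180],
    [0, 0, -220],
    [0, 0, -240],
    [0, 0, -240],
    [0, 0, -240],
  ],
  rot=[
    [0, 0, 0],
    [0, 0, 0],
    [0, 0, 0],
    [0, 0, 0],
    [0, 0, 0],
    [0, 0, 0],
    [0, 0, 0],
    [0, 0, 0],
    [0, 0, 0],
  ],
  grip=[10, 10, 10, 10, 10, 10, 10, 10, 10],
)

```text
clock: 27.4
eef_pos: [0.4556, -0.3913, 0.2403]
eef_rot: [-2.471, 1.938, -0.005]
ft_force: [-0.5, 0.4, -0.8]
opening: 0.0211
gripper_force: 58.8
```

```bash
cat > held.py <<'E'
from h import *
o=sensors.get_obs();M=R.from_rotvec(o["eef_rot"]).as_matrix();p=o["eef_pos"];print(o["clock"],p.round(4),M.round(3).tolist(),o["joint_positions"].round(2),o["opening"],o["gripper_force"])
for n in("wrist","side","scene"):
    im=eyes.get_image(n);save(im,n+"_h.png");P=cloud(im);h=cv2.cvtColor(im["pixels"],cv2.COLOR_RGB2HSV).astype(int)
    q=(P-p)@M
    m=(h[...,0]>20)&(h[...,0]<36)&(h[...,1]>45)&(h[...,2]>90)&(np.abs(q).max(-1)<.05)
    if m.sum()>5: print(n,m.sum(),np.percentile(q[m],[3,50,97],axis=0).round(4).tolist())
E
python3 held.py
```

```text
27.4 [ 0.4556 -0.3913  0.2403] [[0.238, -0.971, 0.004], [-0.971, -0.238, -0.001], [0.002, -0.003, -1.0]] [-0.44  0.33 -0.03 -0.   -1.2   0.68] 0.02110951600049891 58.803205490112305
wrist 1624 [[-0.0085, -0.0092, -0.0206], [0.0029, 0.0002, -0.0189], [0.0096, 0.0095, -0.0043]]
side 60 [[0.0023, -0.0101, -0.0229], [0.0084, 0.0019, -0.0087], [0.0122, 0.0128, 0.002]]
scene 19 [[-0.015, -0.0159, -0.0453], [-0.0136, 0.0068, -0.0078], [-0.0059, 0.02, 0.0006]]
```

Emit:
step_arm(
  dp=[
    [-20, -4, 0],
    [-50, -11, 0],
    [-90, -20, 0],
    [-130, -29, 0],
    [-170, -38, 0],
    [-210, -46, 0],
    [-250, -55, 0],
    [-290, -64, 0],
    [-330, -73, 0],
    [-371, -82, 0],
  ],
  rot=[
    [0, 0, 0],
    [0, 0, 0],
    [0, 0, 0],
    [0, 0, 0],
    [0, 0, 0],
    [0, 0, 0],
    [0, 0, 0],
    [0, 0, 0],
    [0, 0, 0],
    [0, 0, 0],
  ],
  grip=[10, 10, 10, 10, 10, 10, 10, 10, 10, 10],
)

```text
clock: 28.38
eef_pos: [0.4454, -0.0102, 0.2373]
eef_rot: [2.47, -1.938, -0.002]
ft_force: [1.4, 0.2, -0.5]
opening: 0.0213
gripper_force: 58.8
```

Emit:
step_arm(
  dp=[
    [-40, -9, 0],
    [-80, -17, 0],
    [-120, -26, 0],
    [-160, -34, 0],
    [-200, -43, 0],
    [-240, -51, 0],
    [-275, -59, 0],
    [-300, -64, 0],
    [-315, -67, 0],
    [-319, -68, 0],
  ],
  rot=[
    [0, 0, 0],
    [0, 0, 0],
    [0, 0, 0],
    [0, 0, 0],
    [0, 0, 0],
    [0, 0, 0],
    [0, 0, 0],
    [0, 0, 0],
    [0, 0, 0],
    [0, 0, 0],
  ],
  grip=[10, 10, 10, 10, 10, 10, 10, 10, 10, 10],
)

```text
clock: 29.22
eef_pos: [0.4361, 0.316, 0.2367]
eef_rot: [2.472, -1.934, -0.0]
ft_force: [0.6, -0.0, 0.1]
opening: 0.0214
gripper_force: 58.8
```

Emit:
step_arm(
  dp=[
    [0, 0, 20],
    [0, 0, 50],
    [0, 0, 80],
    [0, 0, 110],
    [0, 0, 110],
    [0, 0, 110],
  ],
  rot=[
    [0, 0, 0],
    [0, 0, 0],
    [0, 0, 0],
    [0, 0, 0],
    [0, 0, 0],
    [0, 0, 0],
  ],
  grip=[10, 10, 10, 10, 10, 10],
)

```text
clock: 29.72
eef_pos: [0.4363, 0.3124, 0.1274]
eef_rot: [2.467, -1.937, 0.001]
ft_force: [-0.0, 0.6, 0.2]
opening: 0.0212
gripper_force: 58.9
```

```bash
python3 held.py; python3 look.py; python3 -c "
from notch import *
an(dict(np.load('wrist_last.npz')),'now',[.4785,.337])"; python3 to.py .437 .315 .056
```

```text
29.7167 [0.4363 0.3124 0.1274] [[0.237, -0.971, -0.003], [-0.971, -0.237, -0.004], [0.003, 0.004, -1.0]] [ 0.92  0.33 -0.34  0.   -0.9  -0.68] 0.021249209320983176 58.892165422439575
wrist 1526 [[-0.0085, -0.0091, -0.0206], [0.0029, 0.0002, -0.019], [0.0096, 0.0092, -0.0043]]
side 20 [[0.0034, -0.0112, -0.018], [0.0082, 0.0, -0.012], [0.011, 0.0101, -0.0038]]
29.8667 [0.43786562 0.31493289 0.1307724 ] [[0.238, -0.971, 0.003], [-0.971, -0.238, 0.003], [-0.002, -0.003, -1.0]] [ 0.92  0.33 -0.34  0.   -0.9  -0.68]
wrist yel [354.3 196.4] 93 [0.4129 0.3017 0.046 ] r 0.073 a 208.2 z 0.049
wrist red [270.6  76.1] 1110 [0.4956 0.2278 0.056 ] r 0.110 a 279.7 z 0.041
post [203. 134.] 120 [0.541  0.2807 0.0453] 0.0846 319.20412529373647
post [329. 136.] 82 [0.4451 0.2589 0.046 ] 0.0834 247.51197498282409
post [181. 181.] 27 [0.5531 0.3218 0.0487] 0.0774 349.46064149497244
post [177. 191.] 7 [0.5551 0.3313 0.0483] 0.0783 356.5259685669295
post [179. 243.] 81 [0.5514 0.3795 0.0456] 0.0862 30.32534531698401
post [361. 245.] 101 [0.3947 0.3435 0.0449] 0.0827 174.77339543736727
side yel [261.  181.8] 16 [0.4085 0.2837 0.046 ] r 0.086 a 217.4 z 0.037
side red [294.4 186.3] 25 [0.4819 0.1912 0.056 ] r 0.145 a 271.9 z 0.039
scene yel [236.7 190.2] 11 [0.3941 0.2856 0.046 ] r 0.097 a 211.3 z 0.032
scene red [269.2 181.6] 24 [0.471  0.2082 0.056 ] r 0.128 a 267.3 z 0.039
now centre [0.4787 0.3367] 91
[(np.float64(207.9), np.float64(3.75)), (np.float64(351.6), np.float64(3.25))]
30.0167 [0.4373 0.3149 0.1304] 0.021340799137778612 [-0.   0.5 74.4]
```

Emit:
step_arm(
  dp=[
    [0, 0, 20],
    [0, 0, 40],
    [0, 0, 55],
    [0, 0, 65],
    [0, 0, 71],
    [0, 0, 74],
    [0, 0, 74],
    [0, 0, 74],
  ],
  rot=[
    [0, 0, 0],
    [0, 0, 0],
    [0, 0, 0],
    [0, 0, 0],
    [0, 0, 0],
    [0, 0, 0],
    [0, 0, 0],
    [0, 0, 0],
  ],
  grip=[10, 10, 10, 10, 10, 10, 10, 10],
)

```text
clock: 30.68
eef_pos: [0.4371, 0.3148, 0.0553]
eef_rot: [-2.471, 1.938, -0.0]
ft_force: [0.5, 0.4, 0.1]
opening: 0.021
gripper_force: 58.9
```

Emit:
step_arm(
  dp=[
    [0, 0, 0],
    [0, 0, 0],
    [0, 0, 0],
    [0, 0, 0],
    [0, 0, 0],
    [0, 0, -20],
    [0, 0, -60],
    [0, 0, -100],
    [0, 0, -130],
    [0, 0, -130],
  ],
  rot=[
    [0, 0, 0],
    [0, 0, 0],
    [0, 0, 0],
    [0, 0, 0],
    [0, 0, 0],
    [0, 0, 0],
    [0, 0, 0],
    [0, 0, 0],
    [0, 0, 0],
    [0, 0, 0],
  ],
  grip=[36, 36, 36, 36, 36, 36, 36, 36, 36, 36],
)

```text
clock: 31.52
eef_pos: [0.4398, 0.3172, 0.1922]
eef_rot: [-2.462, 1.928, -0.004]
ft_force: [1.8, 0.7, 0.1]
opening: 0.036
gripper_force: 0.0
```

```bash
python3 - <<'E'
from h import *
o=sensors.get_obs();print(o["eef_pos"],o["opening"],o["gripper_force"])
im=eyes.get_image("wrist");save(im,"end.png");P=cloud(im);h=cv2.cvtColor(im["pixels"],cv2.COLOR_RGB2HSV).astype(int)
m=(h[...,0]>20)&(h[...,0]<36)&(h[...,1]>40)&(h[...,2]>80)&(np.hypot(P[...,0]-.437,P[...,1]-.315)<.06)&(P[...,2]<.1)&(P[...,2]>.02)
N,l,s,c=cv2.connectedComponentsWithStats(m.astype(np.uint8))
for i in range(1,N):
    if s[i,4]>10:
        b=P[l==i];print(c[i].round(),s[i,4],np.percentile(b,[3,50,97],axis=0).round(4).tolist())
E
```

```text
[0.43979848 0.3171515  0.19220355] 0.03602716416566611 0.0
[352. 175.] 106 [[0.4051, 0.2941, 0.0236], [0.4134, 0.3009, 0.0483], [0.419, 0.3139, 0.0503]]
[326. 182.] 359 [[0.428, 0.3056, 0.0379], [0.4372, 0.3136, 0.0465], [0.4463, 0.3237, 0.0482]]
```

Emit:
step_arm(
  dp=[
    [0, 0, 0],
    [0, 0, 0],
    [0, 0, 0],
    [0, 0, 0],
  ],
  rot=[
    [0, 0, 0],
    [0, 0, 0],
    [0, 0, 0],
    [0, 0, 0],
  ],
  grip=[36, 36, 36, 36],
)

```text
clock: 31.9
eef_pos: [0.4362, 0.3137, 0.1832]
eef_rot: [2.469, -1.937, -0.0]
ft_force: [0.6, -1.2, -0.5]
opening: 0.0363
gripper_force: 0.0
```

```bash
python3 -c "
from bench import workorder
print(workorder.sign_off())"
```

```text
the job is handed in; nothing more can be done
None
```

I handed the job in at about 32 s: the yellow-clip bin is under the window, the lever is pressed home, and the cream pulley lies in that bin, all as measured from the camera images. The sign-off gave no verdict.

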